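Rack the shoehorns and lock the keeper

ROBOT

A 6-joint arm with a two-finger parallel gripper is mounted at the origin on the work surface. World frame = base frame: x ahead of the robot, y to its left, z up, the work surface at z = 0. Lengths are in m, angles in rad, forces in N, time in s.
With the tool pointing down it reaches from about 0.375 to 0.9 m from the base axis. Payload 3.1 kg.
Tool frame: the origin (TCP) lies on the centre line of the jaws, within the pads' length; the fingertips stand 8 mm ahead of it and the grasp point (between the pads) lies 11 mm behind it (robot.tip_extent is the distance from the TCP to the fingertips, in m); y points along the fingers, z is the direction in which the jaws open and shut, and the axes are right-handed (so a half turn about y gives the same grasp; the last joint's range is limited). The gripper opens to 87 mm and grips with 3 to 60 N. Pads are 19 mm wide; open, the fingers measure 117 mm over their backs; the gripper's body (75 mm by 190 mm) begins 51 mm behind the grasp point.
Start: joints at [1.002, 0.527, 1.433, -0, 1.181, -0.178], TCP at [0.237, 0.578, 0.231] pointing down, gripper open.
Joint ranges: [-3.08, 3.08], [-0.75, 2.2], [0.22, 2.44], [-1.43, 4.57], [0, 2.65], [-2.85, 2.85]. Speed limits (rad/s): [2.79, 2.79, 3.14, 3.14, 3.14, 3.14].

INTERFACE

Orientations are given as a unit quaternion [x, y, z, w].
In Python, from rig import robot gives the robot as it stands.
- The arm moves only by the shell command python3 -m crank 'ROWS' [FORCE]. ROWS is JSON, a list that holds one entry, the list of rows, each a list of 7 numbers: the turn, a rotation vector about the tool's x, y, z in degrees, then the shift along the tool's x, y, z in m, then the opening in per cent of the stroke, from 0 (shut) to 100 (fully open). In form: [[[ax, ay, az, dx, dy, dz, gripper], ...]]. A call has exactly 5 rows; each row shifts and turns the commanded pose from where the row before left it, along the tool's axes as they then stand; what a row does not reach is not made up. A row lasts 1/8 s, in which the tool goes at most 62.5 mm and 10.7 degrees, less where a joint would pass 70% of its speed; a pose out of reach is approached as far as the arm can. A call with a gripper value outside its range is refused whole. The fingers move at their own pace and stop on an object; FORCE is the grip in N (left out, the last holds). Time passes only in rows, so rows that do not move let the fingers close, or fill a call up. It gives the time, the measured TCP pose, the force and the opening at its end, in the units of the state.
- robot.get_obs(): the state, without advancing time (a new reading comes with each control period).
- robot.camera(name): name is "side" or "top"; returns a dict with "img" (420x560x3 uint8, red, green, blue), "K" (3x3 intrinsics, pixels), "R" (3x3) and "t" (3): a world point X has camera coordinates R X + t. Camera axes: x right, y down, z forward; pixel columns grow to the right and rows downward; lengths in m; the calibration is good to about 2 mm. A picture is of the moment at which its call begins. There is no depth.
- robot.hand_in(): hands the job in, once; it reports no verdict.
Trained networks look in a picture, given as the dict that the camera call returned (one of the last four; its "shot" number tells which), for a name from the list of things; names that differ only in an ending like _2 or _b are one class to them, and where a whole thing is asked for, a point or a joint stands for the part that bears it (a point fixed in the world has none). Each returns a list of dicts, best first, with "conf" (0 to 1); they miss things now and then, are a little off and sometimes report something else, mostly with a low value. They report only what shows in the picture. A call takes as long as a camera call. They do not tell look-alikes from the thing itself.
- robot.spot_in(picture, thing): "at" ([row, column] in pixels, amid what is visible of it).
The state is a dict: "time": time; "q": joint angles; "joint_velocities": joint speeds; "joint_torque": joint torques, N m; "position": TCP position; "tool_rot": TCP orientation; "ft_force": force on the tool from outside, world axes, zero at the start; "moment": the same for the moment, N m; "grip_width": finger opening in m.
Only numpy, scipy, OpenCV 4.12 (cv2) and the standard library are available. Lean on these libraries where they do the work, as an engineer would, in place of code of your own. Each camera call takes 0.05 s, during which the arm holds its last target.

TASK

Put every loose shoehorn away in the slotted rack on the hall bench. First slide the brass comb keeper by its red grip fully open to its stop; then slide each shoehorn level, blade first, into an empty slot until its tip is fully home against the back; finally slide the keeper back to its locked stop, so that its teeth stand in front of the studs. Leave the button box, shoe trees and cat doorstop where they are.

Things in the scene. Friction and masses are not known exactly. Their poses are not given: they have to be found in the camera images.
- rack: Fixed pale wood rack: tray 200 (x) x 310 (y) x 12 mm high, origin at the centre of its underside. Local +x points into the slots, away from the robot; +y to the robot's left. Four slots along local x at y = -105, -35, 35, 105 mm. Tray front edge x = -100, mouths x = 33, back wall x = 85 mm. Two brass keeper guides, x -12 to 22, 10 mm wide, 51 mm high, at y = -70 and 145 mm.
- keeper (a joint): Slide of the brass comb keeper along rack +y: 0 = locked stop, 0.040 m = open stop. Needs 2 N, stays where left. Bar 280 mm long over the tray at rack x = -1 to 11 mm, z 35 to 43 mm. Four teeth 14 mm wide hang to z = 21 mm: locked, on the slot centre lines, just in front of (robot side, 6 mm gap) the studs of seated shoehorns; open, between the slots, so studs pass under the bar.
- keeper_grip (a point): Middle of the red grip block on the keeper bar, 62 mm above the bench. The block is 18 x 18 mm in plan, from z = 43 to 77 mm. It lies at rack local x = 5 mm, y = keeper value.
- slot1 (a point): Slot 1: where a blade tip rests when fully home, on the slot floor at the middle of the back wall (rack local 85, -105, 12 mm). The slot is a level channel 52 mm deep, 44 mm wide, 9 mm high (z 12 to 21 mm); 10 mm lips (top z = 28 mm) overhang both sides, so a blade enters only from the mouth, slid level.
- slot2 (a point): Slot 2: where a blade tip rests when fully home, on the slot floor at the middle of the back wall (rack local 85, -35, 12 mm). The slot is a level channel 52 mm deep, 44 mm wide, 9 mm high (z 12 to 21 mm); 10 mm lips (top z = 28 mm) overhang both sides, so a blade enters only from the mouth, slid level.
- slot3 (a point): Slot 3: where a blade tip rests when fully home, on the slot floor at the middle of the back wall (rack local 85, 35, 12 mm). The slot is a level channel 52 mm deep, 44 mm wide, 9 mm high (z 12 to 21 mm); 10 mm lips (top z = 28 mm) overhang both sides, so a blade enters only from the mouth, slid level.
- slot4 (a point): Slot 4: where a blade tip rests when fully home, on the slot floor at the middle of the back wall (rack local 85, 105, 12 mm). The slot is a level channel 52 mm deep, 44 mm wide, 9 mm high (z 12 to 21 mm); 10 mm lips (top z = 28 mm) overhang both sides, so a blade enters only from the mouth, slid level.
- horn1: Flat shoehorn, 0.14 kg, may be absent. Origin: centre of the black handle's underside; x to the blade tip, z up. Handle 90 (x -45 to 45) x 20 wide x 24 mm high; metal neck 18 wide, 4 mm thick, x 45 to 80; blade 40 wide, 4 mm thick (z 0 to 4), x 80 to 150, corners cut 12 mm at the tip; brass stud 12 mm across at x = 88, up to z = 18 mm. Centre of mass near x = 22 mm.
- horn1_tip (a point): Foremost point of this shoehorn's blade, at its underside (x = 150 mm).
- horn2: Flat shoehorn, 0.14 kg, may be absent. Origin: centre of the black handle's underside; x to the blade tip, z up. Handle 90 (x -45 to 45) x 20 wide x 24 mm high; metal neck 18 wide, 4 mm thick, x 45 to 80; blade 40 wide, 4 mm thick (z 0 to 4), x 80 to 150, corners cut 12 mm at the tip; brass stud 12 mm across at x = 88, up to z = 18 mm. Centre of mass near x = 22 mm.
- horn2_tip (a point): Foremost point of this shoehorn's blade, at its underside (x = 150 mm).
- horn3: Flat shoehorn, 0.14 kg, may be absent. Origin: centre of the black handle's underside; x to the blade tip, z up. Handle 90 (x -45 to 45) x 20 wide x 24 mm high; metal neck 18 wide, 4 mm thick, x 45 to 80; blade 40 wide, 4 mm thick (z 0 to 4), x 80 to 150, corners cut 12 mm at the tip; brass stud 12 mm across at x = 88, up to z = 18 mm. Centre of mass near x = 22 mm.
- horn3_tip (a point): Foremost point of this shoehorn's blade, at its underside (x = 150 mm).
- horn4: Flat shoehorn, 0.14 kg, may be absent. Origin: centre of the black handle's underside; x to the blade tip, z up. Handle 90 (x -45 to 45) x 20 wide x 24 mm high; metal neck 18 wide, 4 mm thick, x 45 to 80; blade 40 wide, 4 mm thick (z 0 to 4), x 80 to 150, corners cut 12 mm at the tip; brass stud 12 mm across at x = 88, up to z = 18 mm. Centre of mass near x = 22 mm.
- horn4_tip (a point): Foremost point of this shoehorn's blade, at its underside (x = 150 mm).
- button_box: Bystander: round horn box with lid, 86 mm across, 58 mm high, origin under its centre.
- shoe_tree: Bystander: the nearer of a pair of black shoe trees, 265 mm long along its x (-140 to 125), 64 mm wide, 52 mm high, origin on the underside.
- cat_doorstop: Bystander: iron cat doorstop, 110 x 70 mm, 156 mm high, 2.2 kg, origin under its centre.
Things that resemble listed ones, but are neither listed nor needed, are in the scene too. What is shaped like the horn2 but blue is not meant. Leave any turquoise look-alike of the horn4 alone.

How it is judged:
By the outcome, as a careful person would: the job done as asked, in the order asked, and still so for the second after the job is handed in, with the robot touching nothing.
Of horn1, horn2, horn3, horn4 only 3 to 4 are there at a start; the rules pass over those that are not, and their reading is None.
At some moment in a run one of horn1, horn2, horn3, horn4 may be knocked a few centimetres aside while the robot is not near it.
Once in a run the grip may slacken for a moment while it holds something.
It also fails if it takes over 210 s, if anything falls off the work surface, if the arm or the gripper's body presses on something with over 40 N, if the wrist force passes 120 N, or if a joint passes its speed limit or range.

## Working session

There is one attempt and no reset: what is moved stays moved. The work goes in short steps, Python scripts to look and compute and a shell command to move; the robot and the scene stay as the last step left them, time stands still between calls to the robot, and variables do not carry over. Pictures are saved under pics/ and viewed, and the job is handed in when it is done.

```bash
ls; mkdir -p pics
cat > h.py <<'E'
from rig import robot
import numpy as np, cv2
def shot(cam,name,scale=1,crop=None):
    p=robot.camera(cam); im=p["img"][:,:,::-1]
    if crop: r0,r1,c0,c1=crop; im=im[r0:r1,c0:c1]
    if scale!=1: im=cv2.resize(im,None,fx=scale,fy=scale,interpolation=cv2.INTER_CUBIC)
    cv2.imwrite("pics/"+name,im); return p
def ray(p,rc,z):
    r,c=rc; d=np.linalg.inv(p["K"])@np.array([c,r,1.]); R=np.array(p["R"]);t=np.array(p["t"])
    o=-R.T@t; w=R.T@d; return o+w*(z-o[2])/w[2]
def proj(p,X):
    c=np.array(p["R"])@np.array(X)+np.array(p["t"]); u=np.array(p["K"])@c; return np.array([u[1]/u[2],u[0]/u[2]])
E
python3 - <<'E'
from h import *
a=shot("top","t0.png"); b=shot("side","s0.png")
for p in (a,b):
    print(p["K"],"pos",-np.array(p["R"]).T@p["t"]); print(p["R"])
    for n in ["rack","keeper","keeper_grip","horn1","horn1_tip","button_box","shoe_tree","cat_doorstop"]:
        print(n,[(np.round(d["at"]).tolist(),round(d["conf"],2)) for d in robot.spot_in(p,n)])
o=robot.get_obs(); print(o)
E
```

```text
pics
[[404.0300684    0.         277.5429119 ]
 [  0.         404.0300684  216.25896063]
 [  0.           0.           1.        ]] pos [ 0.35082176 -0.05280391  1.21009432]
[[ 0.01653163 -0.99962198  0.02196842]
 [-0.98329273 -0.02023723 -0.18090293]
 [ 0.18127913 -0.01861077 -0.98325557]]
rack [([205.0, 191.0], 0.61)]
keeper [([200.0, 181.0], 0.91), ([204.0, 192.0], 0.18)]
keeper_grip [([201.0, 188.0], 0.9)]
horn1 [([281.0, 272.0], 0.92), ([221.0, 324.0], 0.84), ([248.0, 432.0], 0.7), ([229.0, 358.0], 0.63), ([219.0, 390.0], 0.63)]
horn1_tip []
button_box [([151.0, 266.0], 0.63)]
shoe_tree [([163.0, 323.0], 0.71)]
cat_doorstop [([204.0, 84.0], 0.87)]
[[383.22690734   0.         275.35169841]
 [  0.         383.22690734 203.76693804]
 [  0.           0.           1.        ]] pos [ 0.06194113 -0.59956493  0.93989176]
[[ 0.72739315 -0.68614199 -0.01040997]
 [-0.53178242 -0.55403577 -0.64050904]
 [ 0.43371265  0.47143772 -0.76788007]]
rack [([168.0, 240.0], 0.61)]
keeper [([156.0, 235.0], 0.71), ([274.0, 332.0], 0.63)]
keeper_grip [([155.0, 235.0], 0.83)]
horn1 [([351.0, 399.0], 0.84)
[... 305 characters left out ...]
, 0.56)]
{'time': 0.9, 'q': array([ 1.00250058e+00,  5.27469887e-01,  1.43268992e+00,  5.06799807e-06,
        1.18141582e+00, -1.78518332e-01]), 'joint_velocities': array([-1.10858229e-03,  7.62871338e-04, -3.45700159e-05, -8.87887129e-04,
        1.43031217e-03,  1.20157140e-03]), 'joint_torque': array([-9.38431344e-05, -4.39998007e+01, -1.76989889e+01,  6.33932557e-02,
        5.01884543e-02, -2.82971214e-06]), 'position': array([0.23746005, 0.57811107, 0.23057013]), 'tool_rot': array([-0.69371436,  0.13693644, -0.13693775,  0.69372678]), 'ft_force': array([-0.11346285,  0.38587928,  0.08163502]), 'moment': array([ 0.02565004, -0.02248937,  0.04136006]), 'grip_width': 0.08717855930029686}
```

View pics/t0.png

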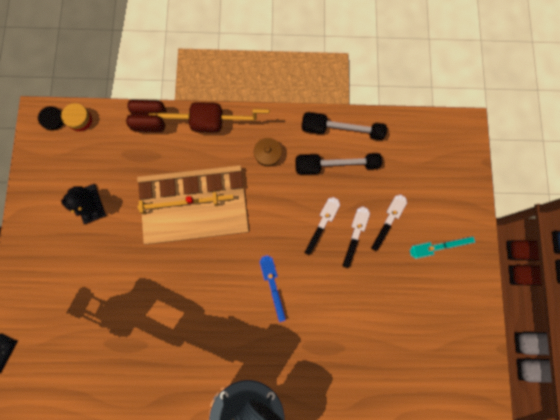

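View pics/s0.png

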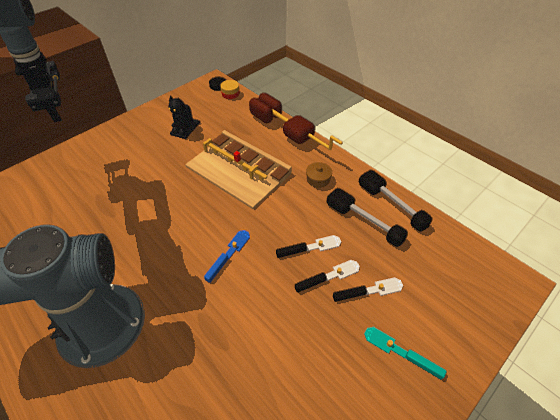

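Top view: three black-handled shoehorns with steel blades sit at about (row, col) (225,322), (237,356) and (222,390). The blue one at (287,273) and the turquoise one at (247,442) are look-alikes. The rack is at (205,191). I'll confirm this in an enlarged crop.

Run:
```python
from h import *
a=shot("top","t1.png",5,(155,255,125,265)); 
cv2.imwrite("pics/t2.png",cv2.resize(a["img"][175:285,290,None].repeat(1,1) if 0 else a["img"][180:280,295:425,::-1],None,fx=6,fy=6,interpolation=cv2.INTER_CUBIC))
```

```text
(no output)
```

View pics/t1.png

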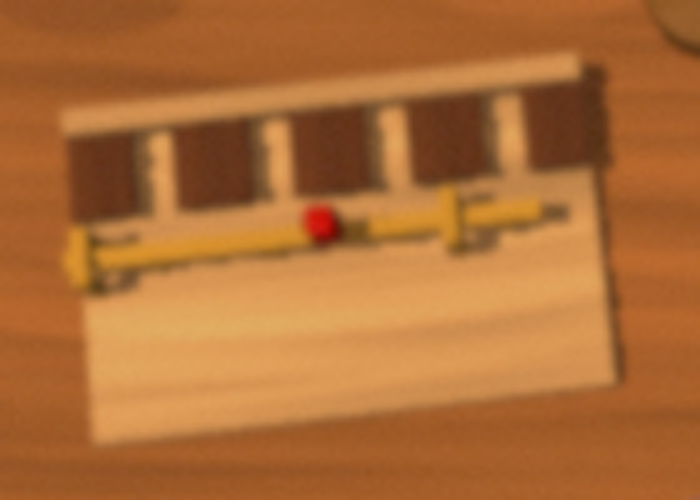

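View pics/t2.png

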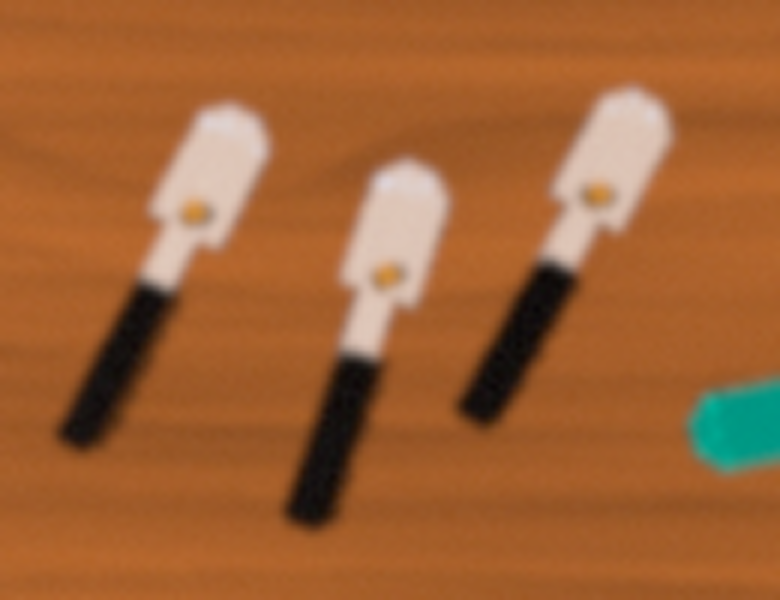

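Confirmed: the three black-handled horns are at top pixels (225,322), (237,356) and (222,390), and the blue and turquoise ones don't match. All four slots (the light strips between the dark lips) are empty. Next I fit the rack and horn poses.

```bash
cat >> h.py <<'E'
from scipy.optimize import minimize, least_squares
def T(pose,P):
    x,y,a=pose[:3]; c,s=np.cos(a),np.sin(a); P=np.atleast_2d(np.array(P,float))
    return np.c_[x+c*P[:,0]-s*P[:,1], y+s*P[:,0]+c*P[:,1], P[:,2]]
def white(p):
    im=p["img"].astype(int); mn=im.min(2); return ((mn>120)).astype(np.uint8)
BL=[[45,9],[80,9],[80,20],[138,20],[150,8],[150,-8],[138,-20],[80,-20],[80,-9],[45,-9]]
def poly(p,pose,z0):
    P=T(pose,[[x/1e3,y/1e3,z0+.004] for x,y in BL]); return np.array([proj(p,q)[::-1] for q in P])
def render(p,pose,z0,S=8):
    m=np.zeros((420*S//1,560*S),np.uint8) if 0 else None
    return None
def fit_horn(ps,guess,z0=0.,S=6):
    """ps: pictures; fit pose by matching soft mask of blade+neck"""
    data=[]
    for p in ps:
        c=poly(p,guess,z0); lo=np.floor(c.min(0)-14).astype(int); hi=np.ceil(c.max(0)+14).astype(int)
        lo=np.maximum(lo,0); hi=np.minimum(hi,[560,420])
        im=p["img"][lo[1]:hi[1],lo[0]:hi[0]].astype(float)
        s=im[:,:,2]-0.0   # blue channel: wood is low in it
        bg=np.percentile(s,25); fg=np.percentile(s,98)
        s=np.clip((s-bg)/(fg*0.9-bg),0,1)
        data.append((p,lo,s))
    def cost(v):
        pose=[v[0],v[1],v[2]]; e=0
        for p,lo,s in data:
            h,w=s.shape; m=np.zeros((h*S,w*S),np.uint8)
            pts=(poly(p,pose,z0)-lo+.5)*S-.5
            cv2.fillPoly(m,[np.round(pts*16).astype(np.int32)],255,shift=4)
            r=cv2.resize(m,(w,h),interpolation=cv2.INTER_AREA)/255.
            r=cv2.GaussianBlur(r,(0,0),.6)
            e+=((r-s)**2).sum()/r.sum()
        return e
    best=None
    for da in (-.15,0,.15):
        x0=np.array([guess[0],guess[1],guess[2]+da])
        sim=np.array([x0,x0+[.012,0,0],x0+[0,.012,0],x0+[0,0,.15]])
        r=minimize(cost,x0,method="Nelder-Mead",options=dict(initial_simplex=sim,xatol=1e-5,fatol=1e-6,maxiter=300))
        if best is None or r.fun<best.fun: best=r
    return best.x,best.fun
E
python3 - <<'E'
from h import *
a=robot.camera("top"); b=robot.camera("side")
# rack from top features
f=lambda x,y:np.array([(y+.5)/5-.5+155,(x+.5)/5-.5+125])
F=[((-100,155,12),f(93,441)),((-100,-155,12),f(617,382))]
# slot strips at lip top z=28, mouth line
def res(v):
    return np.concatenate([proj(a,T(v,[np.array(P)/1e3])[0])-q for P,q in F])
g=ray(a,f(320,222),.077); print("grip",g)
r=least_squares(res,[g[0],g[1],0.1]); print("rack",r.x,np.degrees(r.x[2]),res(r.x))
print("pred grip px k=0",proj(a,T(r.x,[[.005,0,.077]])[0]), "seen",f(320,222))
np.save("rack.npy",r.x)
for nm,p in (("top",a),("side",b)):
    im=cv2.resize(p["img"][:,:,::-1],None,fx=4,fy=4,interpolation=cv2.INTER_CUBIC)
    def dl(pts,col):
        q=np.array([proj(p,x)[::-1] for x in T(r.x,np.array(pts)/1e3)]); q=((q+.5)*4-.5).round().astype(np.int32); cv2.polylines(im,[q],True,col,1)
    dl([(-100,-155,12),(-100,155,12),(85,155,12),(85,-155,12)],(0,255,0))
    for y in (-105,-35,35,105): dl([(33,y-12,28),(33,y+12,28),(85,y+12,28),(85,y-12,28)],(255,255,0))
    dl([(-4,-9,77),(-4,9,77),(14,9,77),(14,-9,77)],(255,0,255))
    c=proj(p,T(r.x,[[0,0,.02]])[0])*4; c=c.astype(int)
    cv2.imwrite(f"pics/rk_{nm}.png",im[c[0]-250:c[0]+250,max(0,c[1]-300):c[1]+300])
G=[((225,322)),((237,356)),((222,390))]
for k in G:
    w=ray(a,k,.003)
    for ps,n in (([a],"top"),([b],"side"),([a,b],"both")):
        x,fv=fit_horn(ps,[w[0]-.05,w[1]+.03,-.5]); print(k,n,np.round(x,4),round(np.degrees(x[2]),1),round(fv,3))
E
```

```text
grip [0.60468303 0.18102363 0.077     ]
rack [0.60348592 0.17968987 0.13339496] 7.642968251827128 [-0.01207849  0.20687199  0.02213595 -0.21036055]
pred grip px k=0 [197.72395527 188.90861453] seen [199.  188.6]
(225, 322) top [ 0.5005 -0.1849 -0.4671] -26.8 0.098
(225, 322) side [ 0.5017 -0.1865 -0.4745] -27.2 0.237
(225, 322) both [ 0.5013 -0.185  -0.4801] -27.5 0.352
(237, 356) top [ 0.4661 -0.2918 -0.3394] -19.4 0.173
(237, 356) side [ 0.4664 -0.2956 -0.3279] -18.8 0.244
(237, 356) both [ 0.4667 -0.2946 -0.3295] -18.9 0.438
(222, 390) top [ 0.5173 -0.3856 -0.5275] -30.2 0.048
(222, 390) side [ 0.517  -0.3879 -0.5265] -30.2 0.36
(222, 390) both [ 0.5167 -0.3882 -0.5171] -29.6 0.423
```

View pics/rk_top.png

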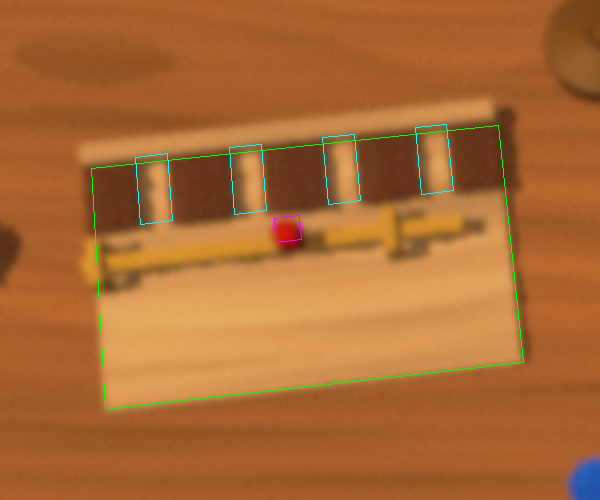

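View pics/rk_side.png

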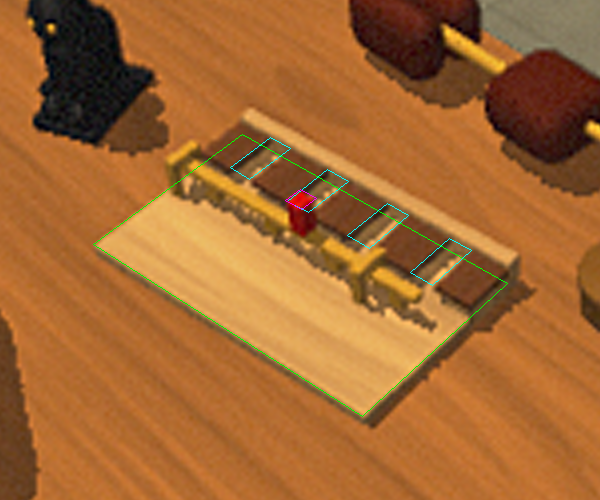

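Run:
```python
from h import *
a=robot.camera("top"); b=robot.camera("side")
def crop(p,r0,r1,c0,c1,s,n):
    im=cv2.resize(p["img"][r0:r1,c0:c1,::-1],None,fx=s,fy=s,interpolation=cv2.INTER_CUBIC)
    for r in range(r0,r1,10):
        cv2.putText(im,str(r),(0,(r-r0)*s+s//2+3),0,.35,(255,255,255),1); cv2.line(im,(0,(r-r0)*s+s//2),(im.shape[1],(r-r0)*s+s//2),(255,255,255) if r%50==0 else (150,150,150),1)
    for c in range(c0,c1,10):
        cv2.putText(im,str(c),((c-c0)*s+s//2,10),0,.35,(255,255,255),1); cv2.line(im,((c-c0)*s+s//2,0),((c-c0)*s+s//2,im.shape[0]),(150,150,150),1)
    cv2.imwrite("pics/"+n,im)
crop(a,165,250,130,250,6,"ga.png"); crop(b,125,210,180,300,6,"gb.png")
```

```text
(no output)
```

View pics/ga.png

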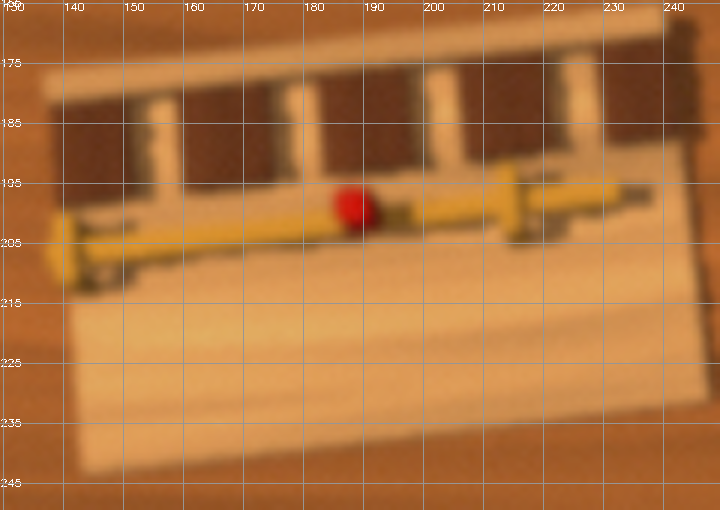

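View pics/gb.png

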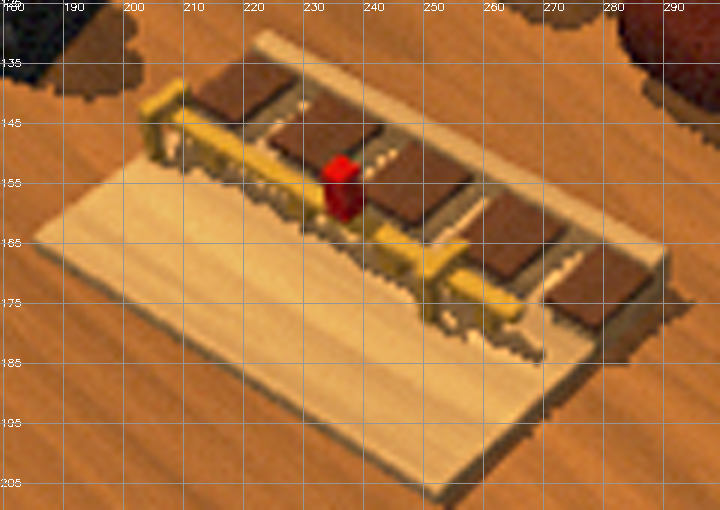

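Run:
```python
from h import *
a=robot.camera("top"); b=robot.camera("side")
A=[((-100,155,12),(243,143.5)),((-100,-155,12),(231,247.5)),((33,93,28),(197,160)),((33,23,28),(194,183.5)),((33,-47,28),(191.5,206.5)),((33,-117,28),(188.5,230)),((33,-155,28),(188,246)),((5,0,77),(199,188.7))]
B=[((-100,155,12),(164.5,185.5)),((-100,-155,12),(208,253)),((33,-117,28),(174.5,270)),((33,-155,28),(179.5,279.5)),((33,-93,28),(171,264)),((33,-23,28),(162.5,250)),((5,0,77),(152.5,236.5))]
def res(v,S): return np.concatenate([proj(p,T(v,[np.array(P)/1e3])[0])-q for p,F in S for P,q in F])
for n,S in (("top",[(a,A)]),("side",[(b,B)]),("both",[(a,A),(b,B)])):
    r=least_squares(res,[.6,.18,.12],args=(S,),loss="soft_l1",f_scale=.7); print(n,r.x.round(4),np.degrees(r.x[2]).round(2)); print(res(r.x,S).reshape(-1,2).round(1).tolist())
np.save("rack.npy",r.x)
```

```text
top [0.6011 0.1799 0.1354] 7.76
[[0.7, -0.2], [0.7, 0.2], [-0.4, -0.0], [-0.0, 0.0], [-0.1, 0.4], [0.3, 0.2], [-0.5, -3.2], [-0.5, 0.1]]
side [0.6028 0.1752 0.1376] 7.88
[[-0.1, -0.3], [-0.6, -0.1], [-0.0, 0.3], [0.1, -0.2], [0.3, 0.7], [-0.3, -1.1], [0.6, 0.6]]
both [0.6019 0.1783 0.1368] 7.84
[[0.5, 0.5], [0.4, 0.8], [-0.6, 0.5], [-0.2, 0.5], [-0.4, 1.0], [0.1, 0.7], [-0.8, -2.7], [-0.7, 0.7], [-0.4, -1.0], [-0.9, -1.0], [-0.4, -0.6], [-0.2, -1.1], [-0.1, -0.1], [-0.6, -1.9], [0.3, -0.2]]
```

```bash
cat >> h.py <<'E'
from scipy.spatial.transform import Rotation as Ro
def plan(X,jdeg=None):
    o=robot.get_obs(); R=Ro.from_quat(o["tool_rot"]).as_matrix(); p=o["position"]
    j=np.degrees(np.arctan2(R[1,2],R[0,2]))
    print("t%.2f"%o["time"],"pos",p.round(4),"jaw %.2f"%j,"tool y",R[:,1].round(3),"F",np.round(o["ft_force"],1),"w %.4f"%o["grip_width"],"q",o["q"].round(2))
    if X is None: return
    t=j if jdeg is None else jdeg
    d=(t-j+90)%180-90; print("turn about tool y (deg): %.2f"%(-d))
    tj=np.radians(j+d); Rn=np.c_[[np.sin(tj),-np.cos(tj),0],[0,0,-1],[np.cos(tj),np.sin(tj),0]]
    print("shift after turn (mm):",(1000*Rn.T@(np.array(X)-p)).round(1)); print("shift before turn (mm):",(1000*R.T@(np.array(X)-p)).round(1))
def rk(x,y,z): return T(np.load("rack.npy"),[[x/1e3,y/1e3,z/1e3]])[0]
E
python3 - <<'E'
from h import *
np.save("rack.npy",[.6015,.178,.136])
plan(rk(5,0,150),97.8)
E
```

```text
t1.25 pos [0.2375 0.5781 0.2305] jaw 67.67 tool y [ 0. -0. -1.] F [-0.3 -1.1 -0. ] w 0.0870 q [ 1.    0.53  1.43 -0.    1.18 -0.18]
turn about tool y (deg): -30.13
shift after turn (mm): [ 311.4   80.5 -445.8]
shift before turn (mm): [ 493.1   80.5 -229.2]
```

```bash
python3 -m crank '[[[0,0,0,0.049,0,-0.023,100],[0,0,0,0.049,0,-0.023,100],[0,0,0,0.049,0,-0.023,100],[0,0,0,0.049,0,-0.023,100],[0,0,0,0.049,0,-0.023,100]]]' 20
python3 -m crank '[[[0,0,0,0.049,0,-0.023,100],[0,0,0,0.049,0,-0.023,100],[0,0,0,0.049,0,-0.023,100],[0,0,0,0.049,0,-0.023,100],[0,0,0,0.049,0,-0.023,60]]]'
python3 -m crank '[[[0,-10,0,0,0,0,60],[0,-10,0,0,0,0,60],[0,-10,0,0,0,0,60],[0,0,0,0,0,0,60],[0,0,0,0,0,0,60]]]'
python3 - <<'E'
from h import *
plan(rk(5,0,57),97.8)
E
```

```text
time: 1.88
position: [0.4215, 0.3774, 0.2308]
tool_rot: [-0.694, 0.137, -0.137, 0.694]
ft_force: [1.0, 0.4, -0.7]
grip_width: 0.0868
time: 2.5
position: [0.6045, 0.1777, 0.2307]
tool_rot: [-0.694, 0.137, -0.137, 0.694]
ft_force: [0.5, 0.9, 0.9]
grip_width: 0.0825
time: 3.12
position: [0.6033, 0.1792, 0.2306]
tool_rot: [-0.706, -0.046, 0.046, 0.706]
ft_force: [-0.3, 0.1, 0.1]
grip_width: 0.0527
t3.12 pos [0.6033 0.1792 0.2306] jaw 97.53 tool y [ 0.  0. -1.] F [-0.3  0.1  0.1] w 0.0527 q [ 0.11  0.53  1.42  0.    1.19 -1.59]
turn about tool y (deg): -0.27
shift after turn (mm): [  3.1 173.6  -1. ]
shift before turn (mm): [  3.1 173.6  -1. ]
```

```bash
python3 -m crank '[[[0,0,0,0.003,0.04,0,60],[0,0,0,0,0.04,0,60],[0,0,0,0,0.04,0,60],[0,0,0,0,0.03,0,60],[0,0,0,0,0.0,0,60]]]'
python3 - <<'E'
from h import *
shot("side","s1.png",4,(90,220,170,310)); plan(rk(5,0,57),97.8)
E
```

```text
time: 3.75
position: [0.6042, 0.1794, 0.0781]
tool_rot: [0.706, 0.045, -0.049, -0.705]
ft_force: [-0.5, 0.2, 0.8]
grip_width: 0.0526
t3.80 pos [0.6058 0.1796 0.0799] jaw 97.61 tool y [-0.002 -0.    -1.   ] F [ 0.8 -0.3 -0.6] w 0.0523 q [ 0.11  0.73  1.53 -0.    0.89 -1.59]
turn about tool y (deg): -0.19
shift after turn (mm): [ 0.5 22.9 -1. ]
shift before turn (mm): [ 0.5 22.9 -1. ]
```

View pics/s1.png

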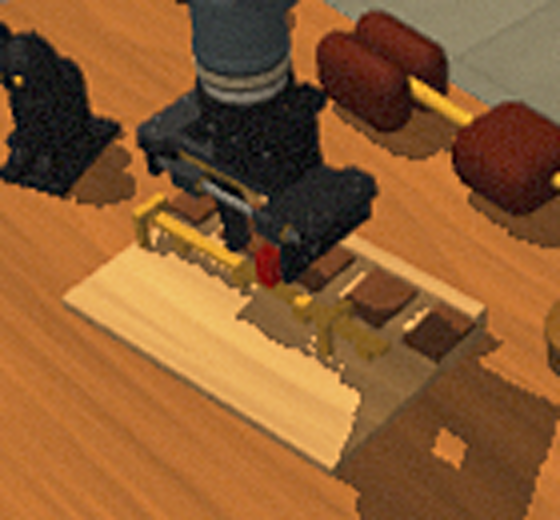

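The red grip, at crop pixel (268,262), sits between the two fingertips. I'll descend and close.

```bash
python3 -m crank '[[[0,0,0,0,0.011,0,60],[0,0,0,0,0.011,0,60],[0,0,0,0,0,0,60],[0,0,0,0,0,0,0],[0,0,0,0,0,0,0]]]' 20
python3 -m crank '[[[0,0,0,0,0,0,0],[0,0,0,0,0,0,0],[0,0,0,0,0,0,0],[0,0,0,0,0,0,0],[0,0,0,0,0,0,0]]]' 20
python3 - <<'E'
from h import *
plan(rk(5,40,57),97.8)
E
```

```text
time: 4.42
position: [0.6066, 0.1796, 0.0589]
tool_rot: [-0.706, -0.048, 0.047, 0.706]
ft_force: [0.4, 0.2, 0.6]
grip_width: 0.0394
time: 5.05
position: [0.6063, 0.1801, 0.0588]
tool_rot: [-0.705, -0.047, 0.047, 0.706]
ft_force: [-1.1, 3.4, 1.1]
grip_width: 0.0181
t5.05 pos [0.6063 0.1801 0.0588] jaw 97.66 tool y [ 0.     0.001 -1.   ] F [-1.1  3.4  1.1] w 0.0181 q [ 0.11  0.76  1.54  0.    0.85 -1.59]
turn about tool y (deg): -0.14
shift after turn (mm): [-0.1  1.8 38.6]
shift before turn (mm): [-0.2  1.8 38.6]
```

```bash
python3 -m crank '[[[0,0,0,0,0,0.01,0],[0,0,0,0,0,0.01,0],[0,0,0,0,0,0.01,0],[0,0,0,0,0,0.01,0],[0,0,0,0,0,0.002,0]]]' 25
python3 -m crank '[[[0,0,0,0,0,0.0015,0],[0,0,0,0,0,0,0],[0,0,0,0,0,0,0],[0,0,0,0,0,0,0],[0,0,0,0,0,0,0]]]'
python3 - <<'E'
from h import *
plan(rk(5,40,57),97.8)
E
```

```text
time: 5.68
position: [0.6007, 0.22, 0.0587]
tool_rot: [0.707, 0.048, -0.048, -0.704]
ft_force: [-0.0, -12.8, 4.3]
grip_width: 0.0178
time: 6.3
position: [0.6007, 0.2199, 0.0587]
tool_rot: [0.707, 0.047, -0.048, -0.704]
ft_force: [-0.1, -11.2, 3.6]
grip_width: 0.0179
t6.30 pos [0.6007 0.2199 0.0587] jaw 97.74 tool y [-0.    -0.005 -1.   ] F [ -0.1 -11.2   3.6] w 0.0179 q [ 0.18  0.77  1.51 -0.01  0.86 -1.52]
turn about tool y (deg): -0.06
shift after turn (mm): [ 0.1  1.7 -1.7]
shift before turn (mm): [ 0.1  1.7 -1.7]
```

```bash
python3 -m crank '[[[0,0,0,0,0,-0.0015,0],[0,0,0,0,0,0,50],[0,0,0,0,0,0,50],[0,0,0,0,0,0,50],[0,0,0,0,-0.02,0,50]]]'
python3 -m crank '[[[0,0,0,0,-0.05,0,50],[0,0,0,0,-0.05,0,50],[0,0,0,0,-0.04,0,50],[0,0,0,-0.06,0,0,50],[0,0,0,-0.06,0,-0.06,50]]]'
python3 - <<'E'
from h import *
np.save("rack.npy",[.6013,.1796,.1375])
a=shot("top","t3.png"); b=shot("side","s3.png")
for p in (a,b):
    for n in ("keeper_grip","horn1"): print(n,[(np.round(d["at"]).tolist(),round(d["conf"],2)) for d in robot.spot_in(p,n)])
    for k in (0,40): print(k,proj(p,rk(5,k,62)).round(1))
for g in ([.501,-.185,-.47],[.466,-.293,-.33],[.517,-.387,-.52]):
    for ps in ([a],[b]):
        x,f=fit_horn(ps,g); print(x.round(4),np.degrees(x[2]).round(1),round(f,3))
plan(None)
E
```

```text
time: 6.92
position: [0.5991, 0.2214, 0.0775]
tool_rot: [0.706, 0.046, -0.049, -0.705]
ft_force: [-0.2, -0.4, 0.0]
grip_width: 0.042
time: 7.55
position: [0.5017, 0.1649, 0.2206]
tool_rot: [-0.705, -0.05, 0.048, 0.706]
ft_force: [0.3, -2.0, 0.1]
grip_width: 0.0435
keeper_grip [([198.0, 201.0], 0.44), ([192.0, 221.0], 0.34)]
horn1 [([249.0, 432.0], 0.97), ([230.0, 360.0], 0.87), ([218.0, 321.0], 0.83), ([217.0, 389.0], 0.71)]
0 [199.6 189.9]
40 [201.2 176. ]
keeper_grip [([156.0, 229.0], 0.78)]
horn1 [([352.0, 403.0], 0.96), ([245.0, 310.0], 0.95), ([251.0, 227.0], 0.9), ([272.0, 331.0], 0.85), ([292.0, 369.0], 0.65)]
0 [156.  236.4]
40 [151.  227.6]
[ 0.5013 -0.1841 -0.4779] -27.4 0.099
[ 0.5019 -0.1863 -0.4775] -27.4 0.211
[ 0.4653 -0.2928 -0.3266] -18.7 0.1
[ 0.4671 -0.2947 -0.3354] -19.2 0.537
[ 0.5172 -0.386  -0.5201] -29.8 0.049
[ 0.5166 -0.3888 -0.5174] -29.6 0.35
t7.85 pos [0.5051 0.164  0.2198] jaw 97.66 tool y [ 0.004  0.001 -1.   ] F [0.2 0.2 0.5] w 0.0435 q [ 0.1   0.41  1.68  0.    1.04 -1.6 ]
```

View pics/t3.png

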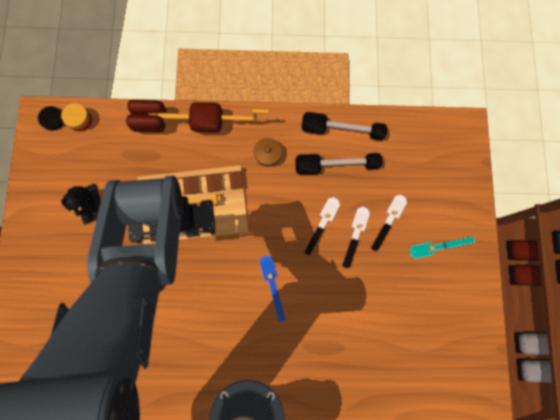

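```bash
cat >> h.py <<'E'
def hg(h,d,z):  # point d along the horn axis
    return [h[0]+d*np.cos(h[2]),h[1]+d*np.sin(h[2]),z]
E
python3 - <<'E'
from h import *
h=[.5013,-.1845,-.4779]; plan(hg(h,.022,.0105),np.degrees(h[2])+90)
E
```

```text
t7.85 pos [0.5051 0.164  0.2198] jaw 97.66 tool y [ 0.004  0.001 -1.   ] F [0.2 0.2 0.5] w 0.0435 q [ 0.1   0.41  1.68  0.    1.04 -1.6 ]
turn about tool y (deg): 35.04
shift after turn (mm): [ 178.9  209.3 -311.2]
shift before turn (mm): [ -33.   209.1 -357.5]
```

```bash
python3 -m crank '[[[0,0,0,-0.006,0.02,-0.06,45],[0,0,0,-0.006,0.02,-0.06,45],[0,0,0,-0.006,0.02,-0.06,45],[0,0,0,-0.006,0.02,-0.06,45],[0,0,0,-0.006,0.02,-0.06,45]]]'
python3 -m crank '[[[0,0,0,-0.003,0,-0.057,45],[0,10,0,0,0,0,45],[0,10,0,0,0,0,45],[0,10,0,0,0,0,45],[0,5,0,0,0,0,45]]]'
python3 - <<'E'
from h import *
a=shot("side","s4.png",4,(170,290,240,380))
for g in ([.501,-.185,-.47],):
        x,f=fit_horn([a],g); print(x.round(4),np.degrees(x[2]).round(1),round(f,3))
h=[.5013,-.1845,-.4779]; plan(hg(h,.022,.0105),np.degrees(h[2])+90)
E
```

```text
time: 8.48
position: [0.5157, -0.1352, 0.1197]
tool_rot: [0.706, 0.048, -0.047, -0.705]
ft_force: [0.1, -0.4, -0.2]
grip_width: 0.0392
time: 9.1
position: [0.5201, -0.1904, 0.1201]
tool_rot: [0.687, -0.167, 0.169, -0.687]
ft_force: [-0.6, -1.6, -0.4]
grip_width: 0.0386
[ 0.5021 -0.1875 -0.4751] -27.2 0.267
t9.15 pos [ 0.5201 -0.1903  0.1201] jaw 62.43 tool y [ 0.002 -0.001 -1.   ] F [0.8 0.2 1. ] w 0.0391 q [-0.55  0.59  1.71  0.    0.84 -1.64]
turn about tool y (deg): -0.19
shift after turn (mm): [  2.6 109.6  -3.5]
shift before turn (mm): [  2.4 109.6  -3.5]
```

View pics/s4.png

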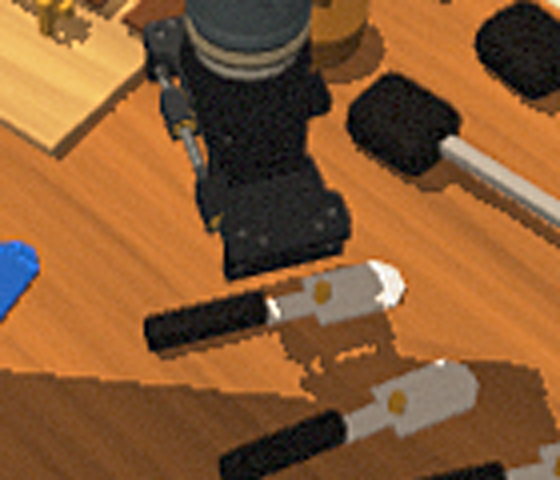

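```bash
python3 -m crank '[[[0,0,0,0.0025,0.03,-0.0035,45],[0,0,0,0,0.03,0,45],[0,0,0,0,0.02,0,45],[0,0,0,0,0,0,45],[0,0,0,0,0,0,45]]]'
python3 - <<'E'
from h import *
a=shot("side","s5.png",4,(170,290,240,380))
h=[.5013,-.1845,-.4779]; plan(hg(h,.022,.0105),np.degrees(h[2])+90)
E
```

```text
time: 9.78
position: [0.5199, -0.1945, 0.0406]
tool_rot: [0.687, -0.166, 0.167, -0.687]
ft_force: [0.2, 0.1, -0.6]
grip_width: 0.0395
t9.82 pos [ 0.5199 -0.1946  0.041 ] jaw 62.71 tool y [ 0.002 -0.001 -1.   ] F [ 0.6  0.3 -0.1] w 0.0394 q [-0.56  0.72  1.75  0.    0.67 -1.65]
turn about tool y (deg): 0.09
shift after turn (mm): [ 0.9 30.5  0.4]
shift before turn (mm): [ 0.8 30.5  0.4]
```

View pics/s5.png

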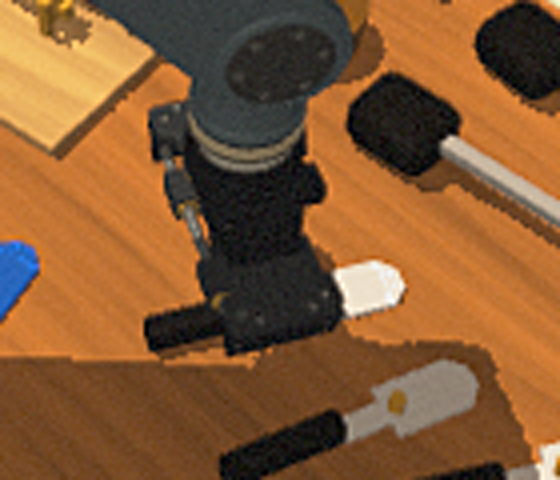

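```bash
python3 -m crank '[[[0,0,0,0,0.015,0,45],[0,0,0,0,0.015,0,45],[0,0,0,0,0,0,45],[0,0,0,0,0,0,10],[0,0,0,0,0,0,10]]]' 30
python3 -m crank '[[[0,0,0,0,0,0,10],[0,0,0,0,0,0,10],[0,0,0,0,0,0,10],[0,0,0,0,0,0,10],[0,0,0,0,0,0,10]]]'
python3 - <<'E'
from h import *
plan(None)
E
```

```text
time: 10.45
position: [0.5185, -0.1941, 0.01]
tool_rot: [-0.687, 0.167, -0.167, 0.687]
ft_force: [0.8, -0.0, -0.6]
grip_width: 0.0264
time: 11.08
position: [0.5186, -0.1941, 0.0102]
tool_rot: [-0.687, 0.167, -0.167, 0.687]
ft_force: [0.6, 0.5, -1.1]
grip_width: 0.0197
t11.07 pos [ 0.5186 -0.1941  0.0102] jaw 62.67 tool y [-0.  0. -1.] F [ 0.6  0.5 -1.1] w 0.0197 q [-0.56  0.78  1.76  0.    0.61 -1.65]
```

```bash
python3 -m crank '[[[0,0,0,0,-0.02,0,10],[0,0,0,0,-0.03,0,10],[0,0,0,0,-0.03,0,10],[0,0,0,0,0,0,10],[0,0,0,0,0,0,10]]]' 35
python3 - <<'E'
from h import *
plan(rk(-145,35,70),97.88)
E
```

```text
time: 11.7
position: [0.5181, -0.1938, 0.0895]
tool_rot: [-0.687, 0.167, -0.167, 0.687]
ft_force: [0.4, 0.6, -0.6]
grip_width: 0.0198
t11.70 pos [ 0.5181 -0.1938  0.0895] jaw 62.67 tool y [-0.001  0.001 -1.   ] F [ 0.4  0.6 -0.6] w 0.0198 q [-0.56  0.64  1.73 -0.    0.78 -1.65]
turn about tool y (deg): -35.21
shift after turn (mm): [-11.4  19.5 393.4]
shift before turn (mm): [-236.2   19.8  314.9]
```

```bash
python3 -m crank '[[[0,0,0,-0.034,0,0.045,10],[0,0,0,-0.034,0,0.045,10],[0,0,0,-0.034,0,0.045,10],[0,0,0,-0.034,0,0.045,10],[0,0,0,-0.034,0,0.045,10]]]'
python3 -m crank '[[[0,0,0,-0.034,0,0.045,10],[0,0,0,-0.032,0,0.045,10],[0,-9,0,0,0,0,10],[0,-9,0,0,0,0,10],[0,-9,0,0,0,0,10]]]'
python3 -m crank '[[[0,-8.2,0,0,0,0,10],[0,0,0,0,0,0,10],[0,0,0,0,0,0,10],[0,0,0,0,0,0,10],[0,0,0,0,0,0,10]]]'
python3 - <<'E'
from h import *
a=shot("top","t6.png",4,(160,290,130,270)); b=shot("side","s6.png",4,(120,250,140,280))
plan(rk(-145,35,40),97.88)
E
```

```text
time: 12.32
position: [0.4697, 0.0854, 0.0888]
tool_rot: [0.687, -0.168, 0.166, -0.687]
ft_force: [0.5, -0.7, -1.2]
grip_width: 0.0201
time: 12.95
position: [0.4525, 0.1943, 0.0886]
tool_rot: [0.707, -0.001, -0.001, -0.707]
ft_force: [-1.1, -0.3, -1.3]
grip_width: 0.0199
time: 13.58
position: [0.4536, 0.1941, 0.0901]
tool_rot: [0.705, 0.048, -0.048, -0.705]
ft_force: [0.1, 0.2, -0.5]
grip_width: 0.02
t13.68 pos [0.4537 0.1941 0.0902] jaw 97.84 tool y [ 0.  0. -1.] F [ 0.4 -0.1 -1.7] w 0.0198 q [ 0.18  0.58  1.88 -0.    0.68 -1.53]
turn about tool y (deg): -0.04
shift after turn (mm): [-0.7 50.2  0.4]
shift before turn (mm): [-0.7 50.2  0.4]
```

View pics/t6.png

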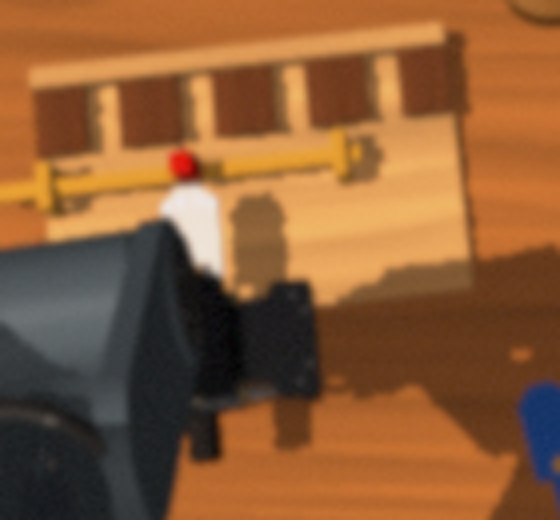

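View pics/s6.png

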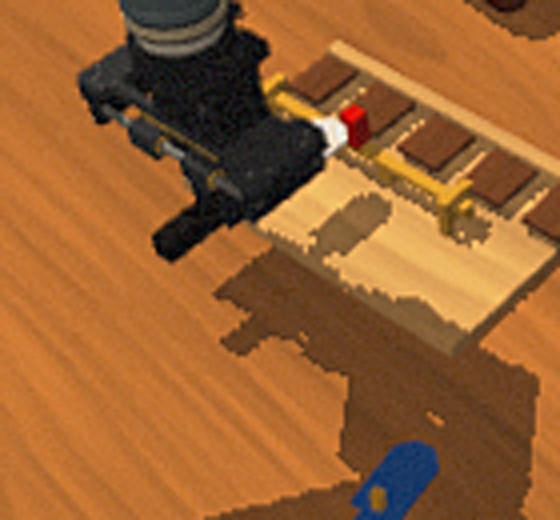

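```bash
python3 -m crank '[[[0,0,0,-0.006,0.02,0,10],[0,0,0,0,0.02,0,10],[0,0,0,0,0.02,0,10],[0,0,0,0,0.007,0,10],[0,0,0,0,0,0,10]]]'
python3 - <<'E'
from h import *
a=shot("top","t7.png",6,(160,260,150,270)); b=shot("side","s7.png",4,(120,250,140,280))
for ps in ([a],[b]):
  h=rk(-165-6,35,0); 
  x,f=fit_horn(ps,[h[0],h[1],.1375],z0=.0135); R=np.load("rack.npy"); d=x[:2]-R[:2]; c,s=np.cos(R[2]),np.sin(R[2])
  print("horn in rack",np.round([c*d[0]+s*d[1],-s*d[0]+c*d[1]],4),np.degrees(x[2]-R[2]),f)
plan(rk(-145,35,23),97.88)
E
```

```text
time: 14.3
position: [0.4477, 0.1933, 0.0231]
tool_rot: [0.705, 0.048, -0.049, -0.705]
ft_force: [0.4, 0.0, -1.4]
grip_width: 0.0195
horn in rack [-0.1278 -0.0504] 44.062818460866296 0.46623500768886256
horn in rack [-0.1701  0.0096] -20.483904178231185 1.8513598134271068
t14.40 pos [0.4482 0.1934 0.0237] jaw 97.86 tool y [ 0.001  0.    -1.   ] F [ 0.2 -0.4 -1. ] w 0.0198 q [ 0.18  0.71  1.92  0.    0.51 -1.53]
turn about tool y (deg): -0.02
shift after turn (mm): [4.8 0.7 0.4]
shift before turn (mm): [4.8 0.7 0.4]
```

View pics/t7.png

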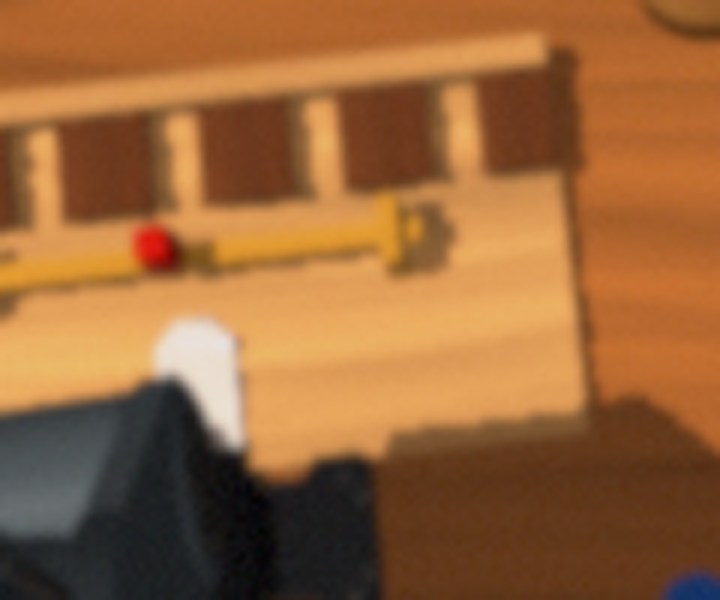

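View pics/s7.png

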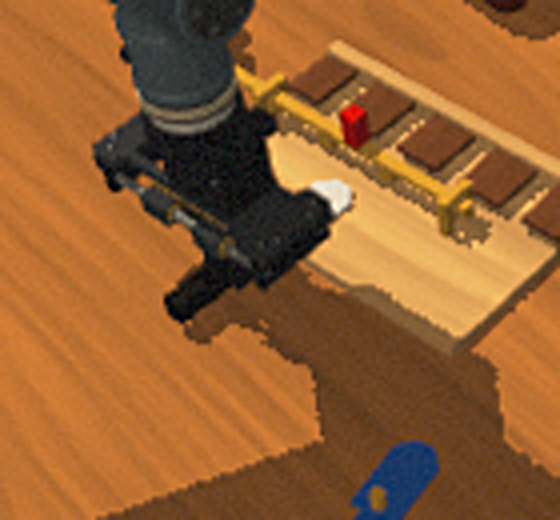

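The blade is in line with slot 3: the tip is at crop (200,320) and the slot strip at (182,165), along the rack direction. The bar is ahead and the keeper is open. I'll slide it in.

```bash
python3 -m crank '[[[0,0,0,0.015,0,0.0005,10],[0,0,0,0.015,0,0,10],[0,0,0,0.01,0,0,10],[0,0,0,0.007,0,0,10],[0,0,0,0.007,0,0,10]]]'
python3 -m crank '[[[0,0,0,0.007,0,0,10],[0,0,0,0.007,0,0,10],[0,0,0,0.007,0,0,10],[0,0,0,0,0,0,10],[0,0,0,0,0,0,10]]]'
python3 - <<'E'
from h import *
a=shot("top","t8.png",6,(160,260,150,270))
plan(rk(-45,35,23),97.88)
E
```

```text
time: 15.02
position: [0.5013, 0.2012, 0.0231]
tool_rot: [0.705, 0.048, -0.049, -0.705]
ft_force: [-0.5, 0.1, -1.7]
grip_width: 0.0198
time: 15.65
position: [0.5215, 0.204, 0.0231]
tool_rot: [0.705, 0.048, -0.049, -0.705]
ft_force: [-0.3, 0.5, -2.1]
grip_width: 0.0198
t15.70 pos [0.5214 0.204  0.0231] jaw 97.87 tool y [-0.001 -0.    -1.   ] F [-0.5  0.3 -0.6] w 0.0194 q [ 0.17  0.76  1.74  0.    0.65 -1.53]
turn about tool y (deg): -0.01
shift after turn (mm): [30.8  0.1 -0.1]
shift before turn (mm): [30.8  0.1 -0.1]
```

View pics/t8.png

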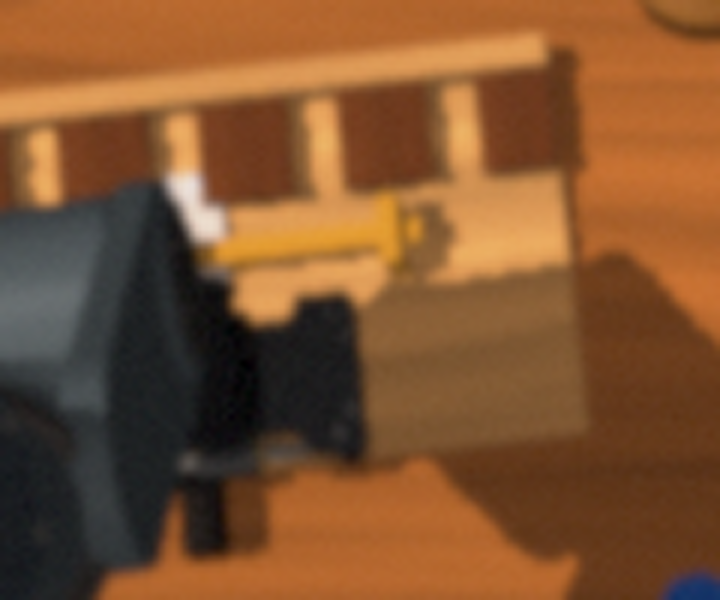

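```bash
python3 -m crank '[[[0,0,0,0.007,0,0,10],[0,0,0,0.007,0,0,10],[0,0,0,0.006,0,0,10],[0,0,0,0.004,0,0,10],[0,0,0,0.002,0,0,10]]]'
python3 -m crank '[[[0,0,0,0.002,0,0,10],[0,0,0,0.002,0,0,10],[0,0,0,0.001,0,0,10],[0,0,0,0,0,0,10],[0,0,0,0,0,0,10]]]'
python3 - <<'E'
from h import *
plan(rk(-45,35,23),97.88)
E
```

```text
time: 16.32
position: [0.548, 0.2076, 0.0231]
tool_rot: [0.705, 0.049, -0.048, -0.705]
ft_force: [0.3, -0.1, -1.0]
grip_width: 0.0196
time: 16.95
position: [0.5525, 0.2083, 0.0232]
tool_rot: [0.705, 0.048, -0.049, -0.705]
ft_force: [-0.0, -0.2, -1.2]
grip_width: 0.02
t16.95 pos [0.5525 0.2083 0.0232] jaw 97.87 tool y [-0. -0. -1.] F [-0.  -0.2 -1.2] w 0.0200 q [ 0.17  0.78  1.66 -0.    0.71 -1.54]
turn about tool y (deg): -0.01
shift after turn (mm): [-0.6  0.2 -0.1]
shift before turn (mm): [-0.6  0.2 -0.1]
```

```bash
python3 -m crank '[[[0,0,0,0.0015,0,0,10],[0,0,0,0.001,0,0,10],[0,0,0,0,0,0,10],[0,0,0,0,0,0,10],[0,0,0,0,0,0,10]]]'
python3 -m crank '[[[0,0,0,0.001,0,0,10],[0,0,0,0.001,0,0,10],[0,0,0,0,0,0,10],[0,0,0,0,0,0,10],[0,0,0,0,0,0,10]]]'
```

```text
time: 17.58
position: [0.5536, 0.2084, 0.0229]
tool_rot: [0.706, 0.047, -0.05, -0.705]
ft_force: [-5.5, -1.2, 0.6]
grip_width: 0.0194
time: 18.2
position: [0.5536, 0.2085, 0.0227]
tool_rot: [0.706, 0.046, -0.051, -0.705]
ft_force: [-8.0, -1.3, 2.2]
grip_width: 0.0198
```

```bash
python3 -m crank '[[[0,0,0,0,0.001,0,10],[0,0,0,0,0,0,10],[0,0,0,0,0,0,40],[0,0,0,0,0,0,40],[0,0,0,0,0,0,40]]]'
python3 -m crank '[[[0,0,0,-0.001,0,0,40],[0,0,0,0,-0.02,0,40],[0,0,0,0,-0.03,0,40],[0,0,0,0,-0.05,0,40],[0,0,0,-0.02,-0.05,-0.06,40]]]'
python3 -m crank '[[[0,0,0,-0.005,0,-0.06,40],[0,0,0,-0.005,0,-0.06,40],[0,0,0,-0.005,0,-0.06,40],[0,0,0,-0.005,0,-0.06,40],[0,0,0,-0.005,0,-0.06,40]]]'
python3 - <<'E'
from h import *
a=shot("top","t9.png",5,(155,255,125,265)); b=shot("side","s9.png",4,(120,250,170,310))
cv2.imwrite("pics/t9f.png",a["img"][:,:,::-1])
for g in ([.466,-.293,-.33],[.517,-.387,-.52]):
    for ps in ([a],[b]):
        x,f=fit_horn(ps,g); print(x.round(4),np.degrees(x[2]).round(1),round(f,3))
plan(None)
for p in(a,b): print([(np.round(d["at"]).tolist(),round(d["conf"],2)) for d in robot.spot_in(p,"horn1")])
E
```

```text
time: 18.82
position: [0.5585, 0.209, 0.0224]
tool_rot: [-0.705, -0.049, 0.048, 0.706]
ft_force: [-0.6, -0.7, -0.3]
grip_width: 0.0339
time: 19.45
position: [0.5487, 0.1622, 0.1629]
tool_rot: [-0.705, -0.052, 0.048, 0.706]
ft_force: [0.7, -0.6, -0.4]
grip_width: 0.0348
time: 20.08
position: [0.5635, -0.1421, 0.161]
tool_rot: [0.706, 0.049, -0.048, -0.705]
ft_force: [1.3, -0.4, 1.0]
grip_width: 0.0347
[ 0.4658 -0.292  -0.337 ] -19.3 0.166
[ 0.4661 -0.296  -0.3273] -18.8 0.291
[ 0.5167 -0.3899 -0.5078] -29.1 0.16
[ 0.5163 -0.39   -0.5137] -29.4 0.27
t20.18 pos [ 0.565  -0.1469  0.1613] jaw 97.49 tool y [ 0.004 -0.004 -1.   ] F [0.7 0.4 0.1] w 0.0348 q [-0.44  0.56  1.61 -0.    0.97 -2.15]
[([232.0, 354.0], 0.98), ([215.0, 390.0], 0.97), ([198.0, 179.0], 0.77), ([247.0, 433.0], 0.6)]
[([290.0, 368.0], 0.91), ([273.0, 333.0], 0.87), ([349.0, 398.0], 0.86), ([165.0, 220.0], 0.58), ([250.0, 228.0], 0.57)]
```

View pics/t9.png

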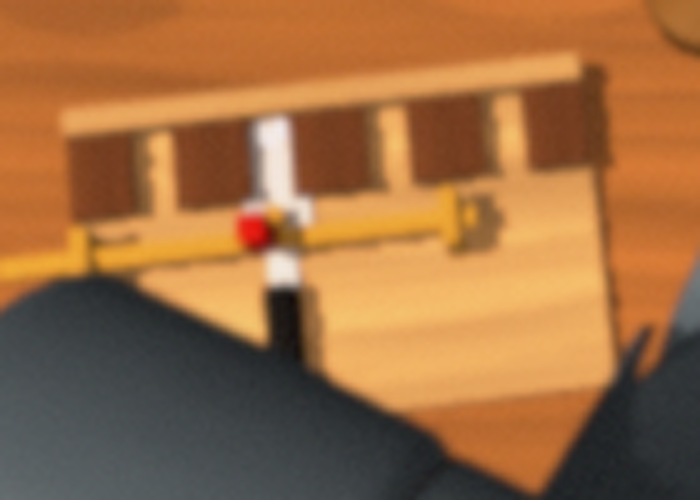

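View pics/s9.png

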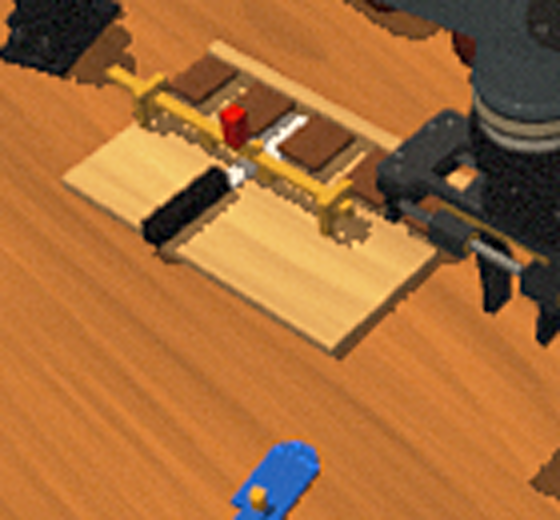

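View pics/t9f.png

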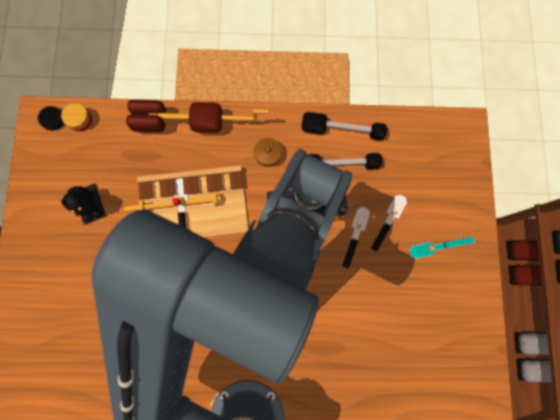

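Horn 1 is seated in slot 3, with its blade under the bar and its tip at the back. Next is the horn at (237,356).

Run:
```python
from h import *
h=[.466,-.2928,-.333]; plan(hg(h,.021,.0105),np.degrees(h[2])+90)
```

```text
t20.27 pos [ 0.5632 -0.1413  0.1607] jaw 97.69 tool y [-0.     0.001 -1.   ] F [ 0.   1.1 -0.5] w 0.0347 q [-0.44  0.56  1.61  0.    0.97 -2.14]
turn about tool y (deg): 26.77
shift after turn (mm): [ -21.3  150.2 -174.9]
shift before turn (mm): [ -97.8  150.1 -146.7]
```

```bash
python3 -m crank '[[[0,0,0,-0.033,0.015,-0.049,40],[0,0,0,-0.033,0.015,-0.049,40],[0,0,0,-0.032,0.015,-0.049,40],[0,9,0,0,0,0,40],[0,9,0,0,0,0,40]]]'
python3 -m crank '[[[0,8.8,0,0,0,0,40],[0,0,0,0,0.04,0,40],[0,0,0,0,0.03,0,40],[0,0,0,0,0,0,40],[0,0,0,0,0,0,40]]]'
python3 - <<'E'
from h import *
b=shot("side","s10.png",4,(220,340,270,410))
x,f=fit_horn([b],[.466,-.296,-.33]); print(x,f)
h=[.466,-.2928,-.333]; plan(hg(h,.021,.0105),np.degrees(h[2])+90)
E
```

```text
time: 20.9
position: [0.486, -0.2979, 0.1155]
tool_rot: [-0.704, 0.065, -0.064, 0.705]
ft_force: [-0.1, -0.1, 0.6]
grip_width: 0.0347
time: 21.52
position: [0.4872, -0.2984, 0.0467]
tool_rot: [0.698, -0.116, 0.116, -0.697]
ft_force: [0.9, 0.1, -0.3]
grip_width: 0.0349
[ 0.50587027 -0.2826802  -0.57832094] 0.5482069490984678
t21.57 pos [ 0.4874 -0.2989  0.0471] jaw 71.13 tool y [ 0.002 -0.001 -1.   ] F [0.2 0.4 0.4] w 0.0346 q [-0.75  0.72  1.7   0.    0.71 -1.99]
turn about tool y (deg): 0.21
shift after turn (mm): [-1.2 36.6 -1.2]
shift before turn (mm): [-1.3 36.6 -1.2]
```

View pics/s10.png

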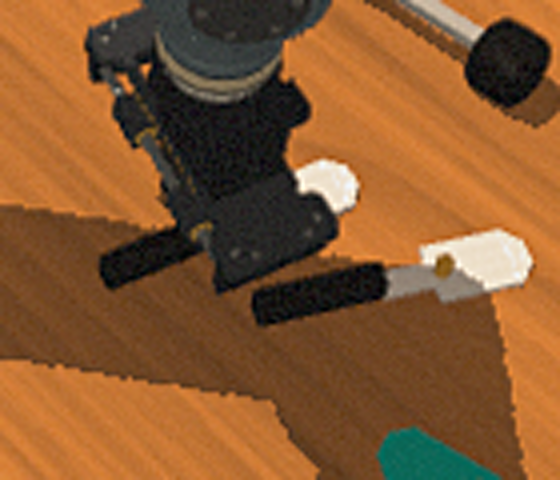

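```bash
python3 - <<'E'
from h import *
b=robot.camera("side"); h=[.4661,-.296,-.3273]
for P in ((-.045,0,.012),(.15,0,.004)):print((proj(b,T(h,[P])[0])-[220,270])*4)
E
python3 -m crank '[[[0,0,0,-0.0012,0.018,-0.0012,40],[0,0,0,0,0.018,0,40],[0,0,0,0,0,0,40],[0,0,0,0,0,0,10],[0,0,0,0,0,0,10]]]' 30
python3 -m crank '[[[0,0,0,0,0,0,10],[0,0,0,0,0,0,10],[0,0,0,0,0,0,10],[0,0,0,0,-0.005,0,10],[0,0,0,0,-0.02,0,10]]]' 35
python3 -m crank '[[[0,0,0,0,-0.03,0,10],[0,0,0,0,-0.03,0,10],[0,0,0,0,0,0,10],[0,0,0,0,0,0,10],[0,0,0,0,0,0,10]]]'
python3 - <<'E'
from h import *
b=shot("side","s11.png",4,(200,320,260,400))
plan(rk(-151,-35,70),97.88)
E
```

```text
[274.74739766 103.2696745 ]
[173.7416234  351.71956422]
time: 22.25
position: [0.4846, -0.2996, 0.0094]
tool_rot: [-0.697, 0.117, -0.116, 0.698]
ft_force: [-0.7, 0.4, -0.2]
grip_width: 0.0222
time: 22.88
position: [0.4842, -0.2992, 0.0345]
tool_rot: [-0.697, 0.117, -0.116, 0.698]
ft_force: [0.4, 0.3, -1.4]
grip_width: 0.0196
time: 23.5
position: [0.4842, -0.2991, 0.0936]
tool_rot: [-0.697, 0.117, -0.116, 0.698]
ft_force: [0.4, 0.6, -1.7]
grip_width: 0.02
t23.55 pos [ 0.4842 -0.2992  0.0936] jaw 71.06 tool y [-0.002  0.002 -1.   ] F [-0.2  1.  -1.8] w 0.0198 q [-0.75  0.65  1.69  0.    0.81 -1.99]
turn about tool y (deg): -26.82
shift after turn (mm): [ 30.6  23.6 423.2]
shift before turn (mm): [-163.6   24.5  391.5]
```

View pics/s11.png

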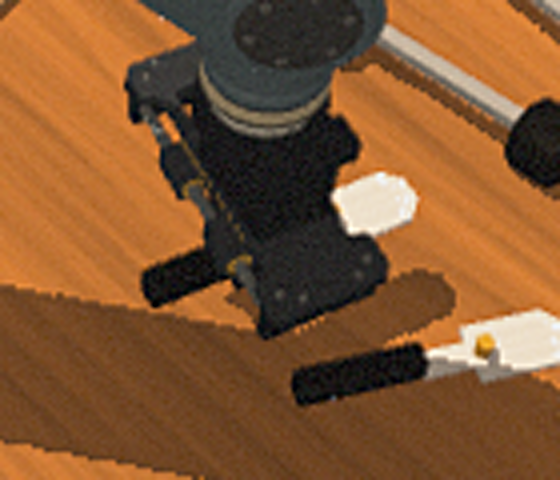

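```bash
python3 -m crank '[[[0,0,0,-0.0205,0,0.049,10],[0,0,0,-0.0205,0,0.049,10],[0,0,0,-0.0205,0,0.049,10],[0,0,0,-0.0205,0,0.049,10],[0,0,0,-0.0205,0,0.049,10]]]'
python3 -m crank '[[[0,0,0,-0.0205,0,0.049,10],[0,0,0,-0.0205,0,0.049,10],[0,0,0,-0.0205,0,0.049,10],[0,-9,0,0,0,0,10],[0,-9,0,0,0,0,10]]]'
python3 -m crank '[[[0,-8.8,0,0,0,0,10],[0,0,0,0,0,0,10],[0,0,0,0,0,0,10],[0,0,0,0,0,0,10],[0,0,0,0,0,0,10]]]'
python3 - <<'E'
from h import *
plan(rk(-151,-35,23),97.88)
E
```

```text
time: 24.18
position: [0.467, -0.0333, 0.0943]
tool_rot: [-0.697, 0.117, -0.116, 0.698]
ft_force: [1.1, 0.8, -1.0]
grip_width: 0.0197
time: 24.8
position: [0.4564, 0.1253, 0.0942]
tool_rot: [0.707, -0.003, 0.003, -0.707]
ft_force: [-0.2, -0.5, -2.1]
grip_width: 0.0197
time: 25.42
position: [0.457, 0.1241, 0.0949]
tool_rot: [0.705, 0.048, -0.048, -0.705]
ft_force: [-0.3, -0.0, -1.4]
grip_width: 0.0199
t25.43 pos [0.457  0.1241 0.0949] jaw 97.82 tool y [-0. -0. -1.] F [-0.3 -0.  -1.4] w 0.0199 q [ 0.03  0.56  1.93 -0.    0.66 -1.68]
turn about tool y (deg): -0.06
shift after turn (mm): [-0.5 71.9  0.2]
shift before turn (mm): [-0.5 71.9  0.2]
```

```bash
python3 -m crank '[[[0,0,0,0,0.025,0,10],[0,0,0,0,0.025,0,10],[0,0,0,0,0.018,0,10],[0,0,0,0,0.004,0,10],[0,0,0,0,0,0,10]]]'
python3 - <<'E'
from h import *
a=shot("top","t12.png",6,(160,260,150,270)); b=shot("side","s12.png",4,(120,250,180,320))
plan(rk(-151,-35,22.5),97.88)
E
```

```text
time: 26.05
position: [0.4571, 0.1242, 0.023]
tool_rot: [0.705, 0.048, -0.048, -0.705]
ft_force: [0.1, 0.4, -1.1]
grip_width: 0.0199
t26.15 pos [0.4575 0.1242 0.0235] jaw 97.86 tool y [ 0.001  0.    -1.   ] F [ 0.4  0.3 -1. ] w 0.0198 q [ 0.03  0.71  1.96  0.    0.48 -1.68]
turn about tool y (deg): -0.02
shift after turn (mm): [-1.   1.   0.1]
shift before turn (mm): [-1.   1.   0.1]
```

View pics/t12.png

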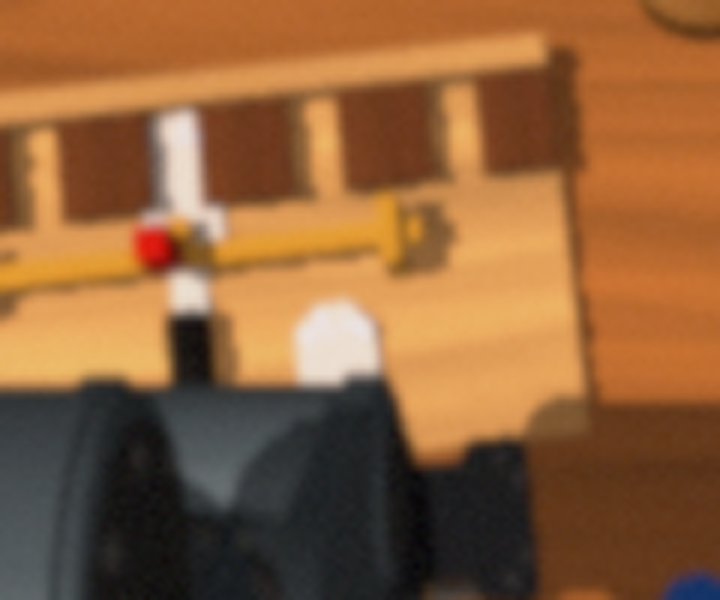

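View pics/s12.png

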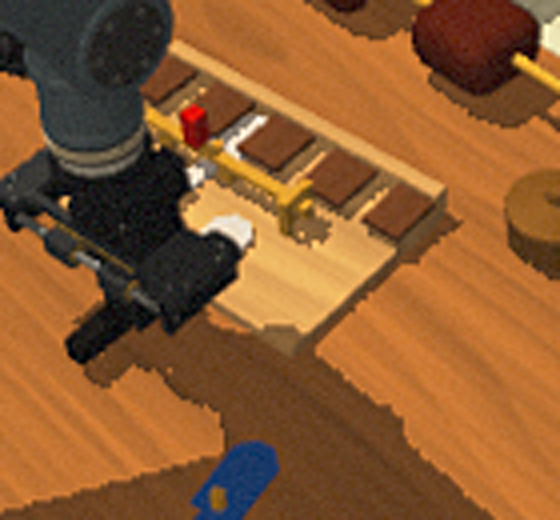

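```bash
python3 -m crank '[[[0,0,0,0.015,0,0,10],[0,0,0,0.015,0,0,10],[0,0,0,0.01,0,0,10],[0,0,0,0.007,0,0,10],[0,0,0,0.007,0,0,10]]]'
python3 -m crank '[[[0,0,0,0.007,0,0,10],[0,0,0,0.007,0,0,10],[0,0,0,0.007,0,0,10],[0,0,0,0,0,0,10],[0,0,0,0,0,0,10]]]'
python3 - <<'E'
from h import *
a=shot("top","t13.png",6,(160,260,150,270))
plan(rk(-45,-35,22.5),97.88)
E
```

```text
time: 26.78
position: [0.5104, 0.1316, 0.023]
tool_rot: [-0.705, -0.048, 0.049, 0.705]
ft_force: [0.4, -0.3, -1.9]
grip_width: 0.0198
time: 27.4
position: [0.5308, 0.1344, 0.0228]
tool_rot: [-0.705, -0.048, 0.049, 0.705]
ft_force: [0.2, -0.0, -1.5]
grip_width: 0.0196
t27.45 pos [0.5307 0.1344 0.0228] jaw 97.87 tool y [-0.001 -0.    -1.   ] F [-0.4  0.5 -1.6] w 0.0198 q [ 0.04  0.75  1.77 -0.    0.62 -1.66]
turn about tool y (deg): -0.01
shift after turn (mm): [31.1  0.3  0.1]
shift before turn (mm): [31.1  0.3  0.1]
```

View pics/t13.png

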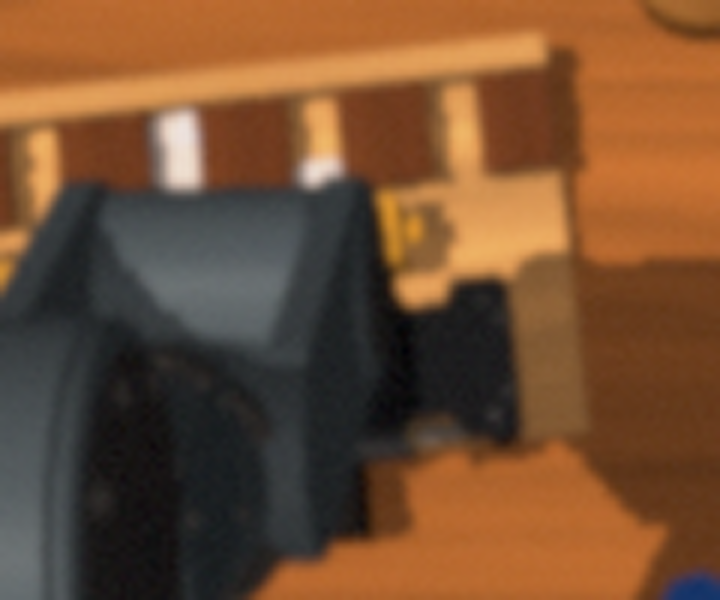

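```bash
python3 -m crank '[[[0,0,0,0.007,0,0,10],[0,0,0,0.007,0,0,10],[0,0,0,0.006,0,0,10],[0,0,0,0.004,0,0,10],[0,0,0,0.003,0,0,10]]]'
python3 -m crank '[[[0,0,0,0.002,0,0,10],[0,0,0,0.0015,0,0,10],[0,0,0,0.0015,0,0,10],[0,0,0,0,0,0,10],[0,0,0,0,0,0,10]]]'
python3 - <<'E'
from h import *
plan(rk(-45,-35,23),97.88)
E
```

```text
time: 28.08
position: [0.5583, 0.1382, 0.0229]
tool_rot: [0.705, 0.048, -0.049, -0.705]
ft_force: [-0.5, 0.7, -0.5]
grip_width: 0.02
time: 28.7
position: [0.5629, 0.1388, 0.0229]
tool_rot: [-0.705, -0.048, 0.049, 0.705]
ft_force: [-0.1, -0.8, -1.5]
grip_width: 0.0196
t28.70 pos [0.5629 0.1388 0.0229] jaw 97.87 tool y [-0. -0. -1.] F [-0.1 -0.8 -1.5] w 0.0196 q [ 0.05  0.77  1.69 -0.    0.68 -1.66]
turn about tool y (deg): -0.01
shift after turn (mm): [-1.3 -0.1  0.1]
shift before turn (mm): [-1.3 -0.1  0.1]
```

```bash
python3 -m crank '[[[0,0,0,0.001,0,0,10],[0,0,0,0.001,0,0,10],[0,0,0,0,0,0,10],[0,0,0,0,0,0,10],[0,0,0,0,0,0,10]]]'
python3 -m crank '[[[0,0,0,0.001,0,0,10],[0,0,0,0.001,0,0,10],[0,0,0,0,0,0,10],[0,0,0,0,0,0,10],[0,0,0,0,0,0,10]]]'
```

```text
time: 29.32
position: [0.5633, 0.139, 0.0226]
tool_rot: [0.705, 0.047, -0.05, -0.705]
ft_force: [-5.4, -1.5, 0.7]
grip_width: 0.0194
time: 29.95
position: [0.5633, 0.1391, 0.0224]
tool_rot: [0.705, 0.046, -0.051, -0.705]
ft_force: [-9.2, -2.4, 2.1]
grip_width: 0.0197
```

```bash
python3 -m crank '[[[0,0,0,0,0.001,0,10],[0,0,0,0,0,0,10],[0,0,0,0,0,0,40],[0,0,0,0,0,0,40],[0,0,0,0,0,0,40]]]'
python3 -m crank '[[[0,0,0,-0.001,0,0,40],[0,0,0,0,-0.02,0,40],[0,0,0,0,-0.03,0,40],[0,0,0,0,-0.05,0,40],[0,0,0,-0.02,-0.04,-0.06,40]]]'
python3 -m crank '[[[0,0,0,-0.015,0,-0.06,40],[0,0,0,-0.015,0,-0.06,40],[0,0,0,-0.015,0,-0.06,40],[0,0,0,-0.015,0,-0.06,40],[0,0,0,0,0,0,40]]]'
python3 - <<'E'
from h import *
a=shot("top","t14.png",5,(155,255,125,265)); b=shot("side","s14.png",4,(120,250,170,310))
cv2.imwrite("pics/t14f.png",a["img"][:,:,::-1])
for p in(a,b): print([(np.round(d["at"]).tolist(),round(d["conf"],2)) for d in robot.spot_in(p,"horn1")])
for g in ([.517,-.387,-.52],):
    for ps in ([a],[b]):
        x,f=fit_horn(ps,g); print(x.round(4),np.degrees(x[2]).round(1),round(f,3))
h=[.517,-.387,-.515]; plan(hg(h,.021,.0105),np.degrees(h[2])+90)
E
```

```text
time: 30.58
position: [0.5685, 0.1395, 0.0223]
tool_rot: [0.705, 0.05, -0.047, -0.705]
ft_force: [-0.3, -0.1, 0.3]
grip_width: 0.0336
time: 31.2
position: [0.5581, 0.0891, 0.1576]
tool_rot: [-0.705, -0.052, 0.048, 0.705]
ft_force: [0.9, -1.1, 0.2]
grip_width: 0.0349
time: 31.82
position: [0.53, -0.1636, 0.1556]
tool_rot: [0.706, 0.047, -0.045, -0.705]
ft_force: [-0.7, 0.1, 0.1]
grip_width: 0.0347
[([196.0, 179.0], 0.78), ([246.0, 431.0], 0.65), ([209.0, 209.0], 0.58)]
[([351.0, 399.0], 0.97), ([290.0, 371.0], 0.86), ([167.0, 221.0], 0.83), ([252.0, 227.0], 0.76), ([182.0, 236.0], 0.71), ([122.0, 177.0], 0.43)]
[ 0.5193 -0.388  -0.5189] -29.7 0.191
[ 0.5164 -0.3909 -0.5004] -28.7 0.193
t32.02 pos [ 0.5294 -0.1572  0.1552] jaw 97.93 tool y [-0.001  0.001 -1.   ] F [-0.8  0.6 -1. ] w 0.0350 q [-0.49  0.53  1.69  0.    0.92 -2.2 ]
turn about tool y (deg): 37.44
shift after turn (mm): [ 123.4  144.7 -206.1]
shift before turn (mm): [ -27.2  144.5 -238.8]
```

View pics/t14.png

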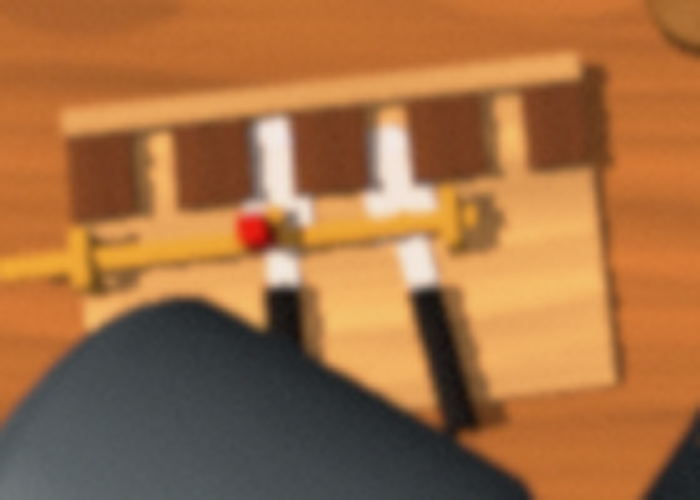

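View pics/s14.png

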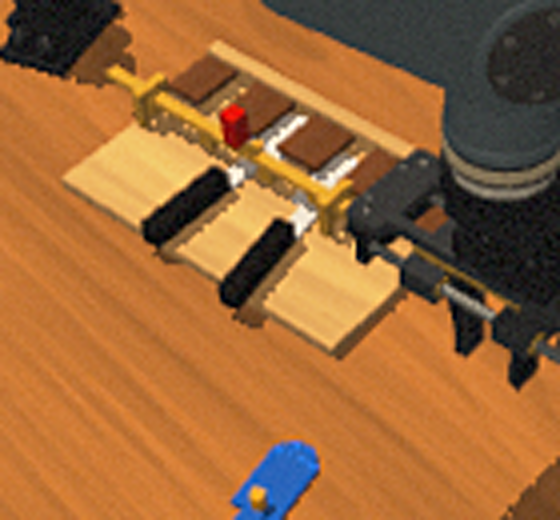

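View pics/t14f.png

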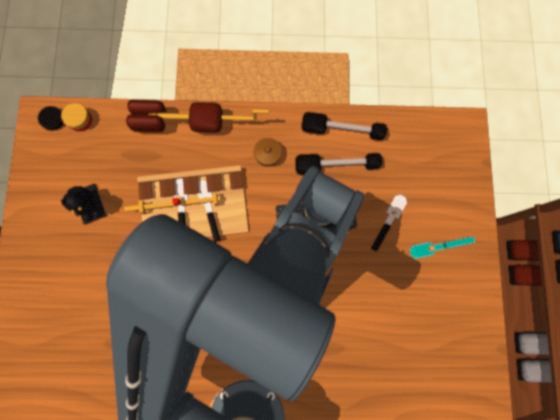

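Slot 3's horn is fine. Slot 2's horn has since shifted: it is rotated a few degrees, and its tip is about 5 mm off the back, at crop (390,125). I'll re-seat it before fetching the third.

Run:
```python
from h import *
a=robot.camera("top"); b=robot.camera("side")
f=lambda x,y:np.array([(y+.5)/5-.5+155,(x+.5)/5-.5+125])
R=np.load("rack.npy"); c,s=np.cos(R[2]),np.sin(R[2])
def inr(w): d=w[:2]-R[:2]; return np.round([1e3*(c*d[0]+s*d[1]),1e3*(-s*d[0]+c*d[1])],1)
for n,q,z in (("neck end/handle front",(426,290),.036),("handle back",(459,428),.036),("tip",(391,126),.016),("slot3 tip",(273,118),.016),("stud3?",(283,225),.030)): print(n,inr(ray(a,f(*q),z)))
cv2.imwrite("pics/z15.png",cv2.resize(a["img"][165:250,165:245,::-1],None,fx=7,fy=7,interpolation=cv2.INTER_CUBIC))
```

```text
neck end/handle front [-34.4 -50.4]
handle back [-118.2  -62. ]
tip [ 73.6 -36.1]
slot3 tip [86.8 34.5]
stud3? [16. 31.]
```

View pics/z15.png

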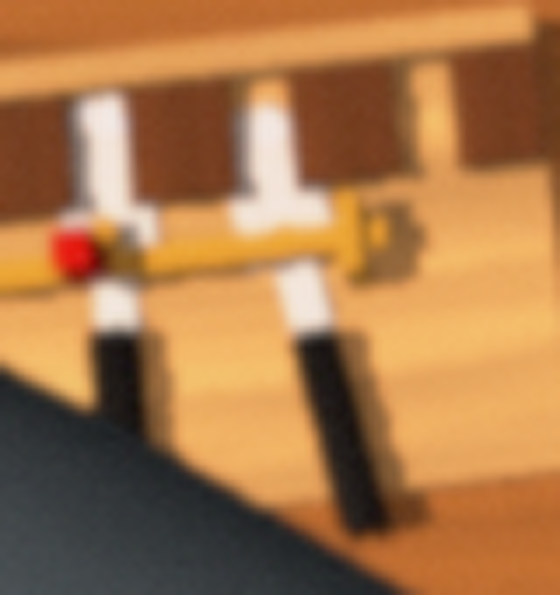

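Run:
```python
from h import *
plan(rk(-55,-53,22.5),105.8)
```

```text
t32.12 pos [ 0.5296 -0.1568  0.1553] jaw 98.01 tool y [-0.001  0.001 -1.   ] F [ 0.7  1.1 -0.1] w 0.0346 q [-0.49  0.53  1.69  0.    0.92 -2.2 ]
turn about tool y (deg): -7.79
shift after turn (mm): [ 98.8 132.8 259.3]
shift before turn (mm): [ 62.8 132.9 270.2]
```

```bash
python3 -m crank '[[[0,0,0,0.0125,0.005,0.054,40],[0,0,0,0.0125,0.005,0.054,40],[0,0,0,0.0125,0.005,0.054,40],[0,0,0,0.0125,0.005,0.054,40],[0,0,0,0.0125,0.005,0.054,40]]]'
python3 -m crank '[[[0,-7.8,0,0,0,0,40],[0,0,0,0,0.04,0,40],[0,0,0,0,0.02,0,40],[0,0,0,0,0,0,40],[0,0,0,0,0,0,40]]]'
python3 - <<'E'
from h import *
b=shot("side","s16.png",5,(130,230,190,310))
plan(rk(-55,-53,22.5),105.8)
E
```

```text
time: 32.75
position: [0.5542, 0.1208, 0.1303]
tool_rot: [-0.705, -0.049, 0.049, 0.705]
ft_force: [0.6, 0.2, 0.3]
grip_width: 0.0346
time: 33.38
position: [0.555, 0.1182, 0.071]
tool_rot: [0.7, 0.097, -0.096, -0.7]
ft_force: [-0.1, -0.8, -0.6]
grip_width: 0.0347
t33.42 pos [0.5553 0.118  0.0713] jaw 105.72 tool y [ 0.002  0.    -1.   ] F [ 0.3 -0.7  0. ] w 0.0345 q [ 0.01  0.68  1.7   0.    0.76 -1.83]
turn about tool y (deg): -0.08
shift after turn (mm): [-0.7 48.8  1.9]
shift before turn (mm): [-0.8 48.8  1.9]
```

View pics/s16.png

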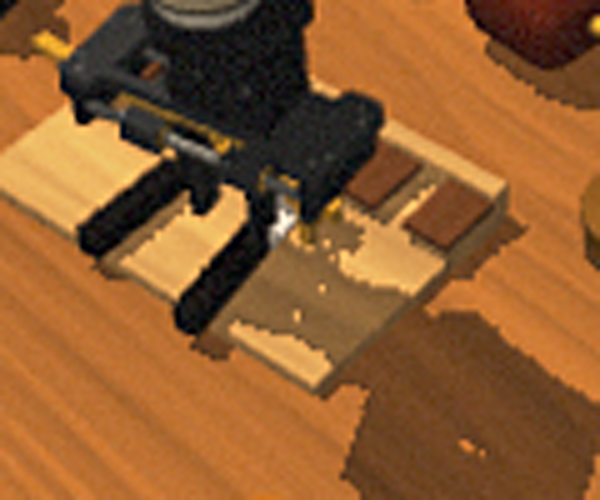

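```bash
python3 -m crank '[[[0,0,0,-0.001,0.02,0.0015,40],[0,0,0,0,0.015,0,40],[0,0,0,0,0.013,0,40],[0,0,0,0,0,0,40],[0,0,0,0,0,0,40]]]' 20
python3 -m crank '[[[0,0,0,0,0,0,10],[0,0,0,0,0,0,10],[0,0,0,0,0,0,10],[0,0,0,0,0,0,10],[0,0,0,0,0,0,10]]]' 20
python3 -m crank '[[[0,0,0,0,0,0,10],[0,0,0,0,-0.001,0,10],[0,0,0,0,0,0,10],[0,0,0,0,0,0,10],[0,0,0,0,0,0,10]]]' 35
python3 - <<'E'
from h import *
plan(rk(-114,-61,22.5),105.8)
E
```

```text
time: 34.05
position: [0.5536, 0.1185, 0.0225]
tool_rot: [0.701, 0.097, -0.096, -0.701]
ft_force: [0.2, 0.4, -0.9]
grip_width: 0.035
time: 34.67
position: [0.5534, 0.1189, 0.0227]
tool_rot: [-0.7, -0.097, 0.096, 0.701]
ft_force: [-0.5, 3.0, 5.0]
grip_width: 0.0201
time: 35.3
position: [0.5533, 0.1189, 0.023]
tool_rot: [-0.7, -0.096, 0.096, 0.701]
ft_force: [0.8, 5.0, -0.9]
grip_width: 0.02
t35.30 pos [0.5533 0.1189 0.023 ] jaw 105.67 tool y [-0.  0. -1.] F [ 0.8  5.  -0.9] w 0.0200 q [ 0.01  0.76  1.72  0.    0.66 -1.83]
turn about tool y (deg): -0.13
shift after turn (mm): [-58.6   0.5   0.7]
shift before turn (mm): [-58.6   0.5   0.5]
```

Gripped at 20 mm. Pulling back along the horn's own axis.

```bash
python3 -m crank '[[[0,0,0,-0.01,0,0,10],[0,0,0,-0.01,0,0,10],[0,0,0,-0.01,0,0,10],[0,0,0,-0.01,0,0,10],[0,0,0,-0.01,0,0,10]]]' 
python3 -m crank '[[[0,0,0,-0.015,0,0,10],[0,0,0,-0.015,0,0,10],[0,0,0,-0.015,0,0,10],[0,0,0,0,0,0,10],[0,0,0,0,0,0,10]]]'
python3 - <<'E'
from h import *
a=shot("top","t17.png",6,(160,260,150,270)); b=shot("side","s17.png",4,(120,250,180,320))
plan(rk(-150,-35,22.5),97.88)
E
```

```text
time: 35.92
position: [0.5043, 0.1045, 0.0233]
tool_rot: [0.701, 0.096, -0.096, -0.7]
ft_force: [0.8, 1.8, -1.0]
grip_width: 0.0198
time: 36.55
position: [0.4627, 0.0926, 0.0235]
tool_rot: [0.701, 0.097, -0.096, -0.7]
ft_force: [0.2, -0.4, -1.8]
grip_width: 0.0203
t36.65 pos [0.4629 0.0928 0.0234] jaw 105.65 tool y [ 0.001 -0.    -1.   ] F [-0.1  0.  -1.3] w 0.0200 q [-0.04  0.71  1.96 -0.    0.47 -1.88]
turn about tool y (deg): 7.77
shift after turn (mm): [-1.   0.9 32.1]
shift before turn (mm): [ 3.4  0.9 31.9]
```

View pics/t17.png

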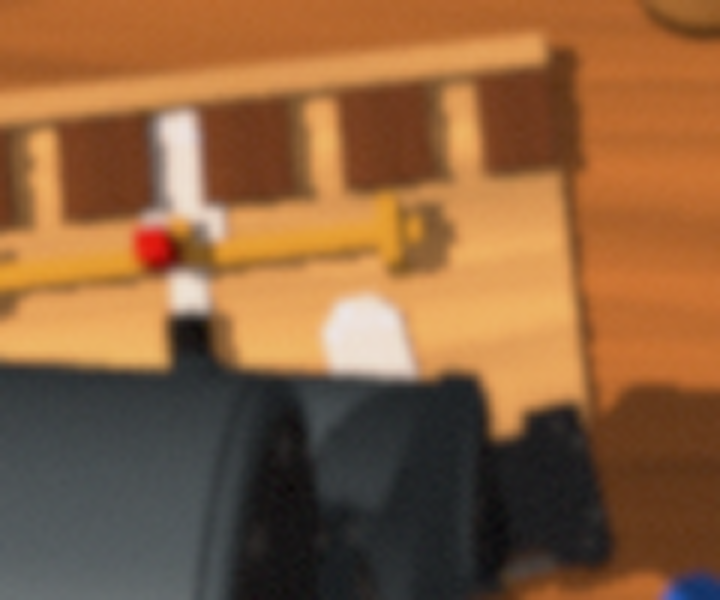

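```bash
python3 -m crank '[[[0,7.8,0,0,0,0,10],[0,0,0,-0.001,0,0.016,10],[0,0,0,0,0,0.016,10],[0,0,0,0,0,0,10],[0,0,0,0,0,0,10]]]'
python3 - <<'E'
from h import *
a=shot("top","t18.png",6,(160,260,150,270))
plan(rk(-150,-35,22.5),97.88)
E
```

```text
time: 37.28
position: [0.4564, 0.1249, 0.0233]
tool_rot: [0.705, 0.049, -0.049, -0.705]
ft_force: [0.8, -0.3, -1.2]
grip_width: 0.0199
t37.33 pos [0.4565 0.1246 0.0233] jaw 97.93 tool y [ 0. -0. -1.] F [-0.1  0.5 -2.2] w 0.0199 q [ 0.03  0.71  1.96 -0.    0.48 -1.68]
turn about tool y (deg): 0.05
shift after turn (mm): [ 0.9  0.8 -0.4]
shift before turn (mm): [ 0.9  0.8 -0.4]
```

View pics/t18.png

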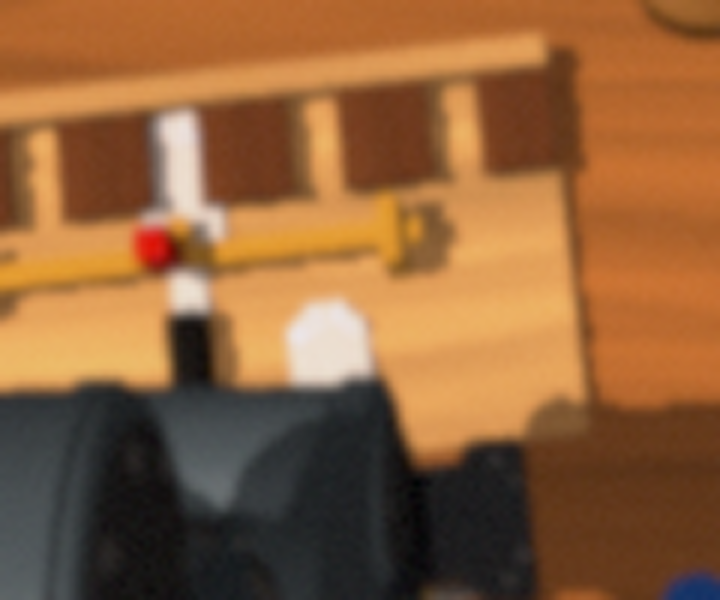

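```bash
python3 -m crank '[[[0,2,0,0,0,0,10],[0,0,0,0,0,0,10],[0,0,0,0,0,0,10],[0,0,0,0,0,0,10],[0,0,0,0,0,0,10]]]'
python3 - <<'E'
from h import *
a=shot("top","t19.png",6,(160,260,150,270))
for P in ((-18,-35,16),(33,-35,16),(33,-23,28),(33,-47,28),(33,23,28),(33,47,28)):
    q=proj(a,rk(*P)); print(P,((q-[160,150])*6+2.5).round(0)[::-1])
plan(rk(-150,-35,22.5),97.88)
E
```

```text
time: 37.95
position: [0.4565, 0.1244, 0.0233]
tool_rot: [-0.706, -0.036, 0.036, 0.706]
ft_force: [0.2, 0.0, -1.5]
grip_width: 0.0199
(-18, -35, 16) [333. 297.]
(33, -35, 16) [324. 199.]
(33, -23, 28) [296. 196.]
(33, -47, 28) [345. 190.]
(33, 23, 28) [204. 206.]
(33, 47, 28) [156. 212.]
t38.00 pos [0.4564 0.1244 0.0233] jaw 95.87 tool y [-0. -0. -1.] F [-1.   0.5 -1.2] w 0.0200 q [ 0.03  0.71  1.96 -0.    0.48 -1.64]
turn about tool y (deg): -2.01
shift after turn (mm): [ 1.1  0.8 -0.2]
shift before turn (mm): [ 1.1  0.8 -0.2]
```

View pics/t19.png

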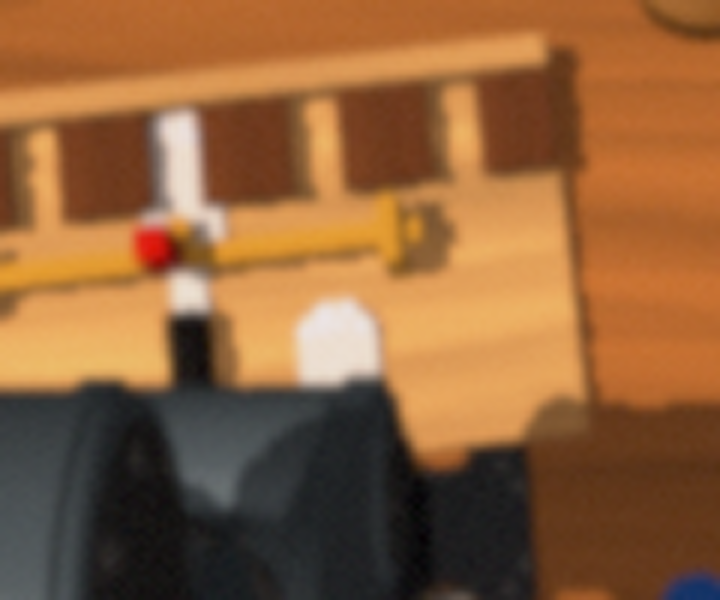

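```bash
python3 -m crank '[[[0,0,0,0.015,0,0.0005,10],[0,0,0,0.015,0,0.0005,10],[0,0,0,0.01,0,0.0004,10],[0,0,0,0.007,0,0.0003,10],[0,0,0,0.007,0,0.0003,10]]]'
python3 -m crank '[[[0,0,0,0.007,0,0.0003,10],[0,0,0,0.007,0,0.0003,10],[0,0,0,0.007,0,0.0002,10],[0,0,0,0,0,0,10],[0,0,0,0,0,0,10]]]'
python3 - <<'E'
from h import *
a=shot("top","t20.png",6,(160,260,150,270))
plan(rk(-44,-35,22.5),97.88)
E
```

```text
time: 38.62
position: [0.5097, 0.132, 0.0232]
tool_rot: [-0.706, -0.036, 0.037, 0.706]
ft_force: [0.0, 0.5, -1.2]
grip_width: 0.0198
time: 39.25
position: [0.5303, 0.1349, 0.0232]
tool_rot: [0.706, 0.036, -0.036, -0.706]
ft_force: [0.1, 0.3, -1.2]
grip_width: 0.0198
t39.30 pos [0.5302 0.1349 0.0233] jaw 95.87 tool y [-0.001 -0.    -1.   ] F [-0.  -0.1 -1.3] w 0.0197 q [ 0.04  0.75  1.77 -0.    0.62 -1.63]
turn about tool y (deg): -2.01
shift after turn (mm): [32.5  0.8 -0.4]
shift before turn (mm): [32.5  0.7  0.7]
```

View pics/t20.png

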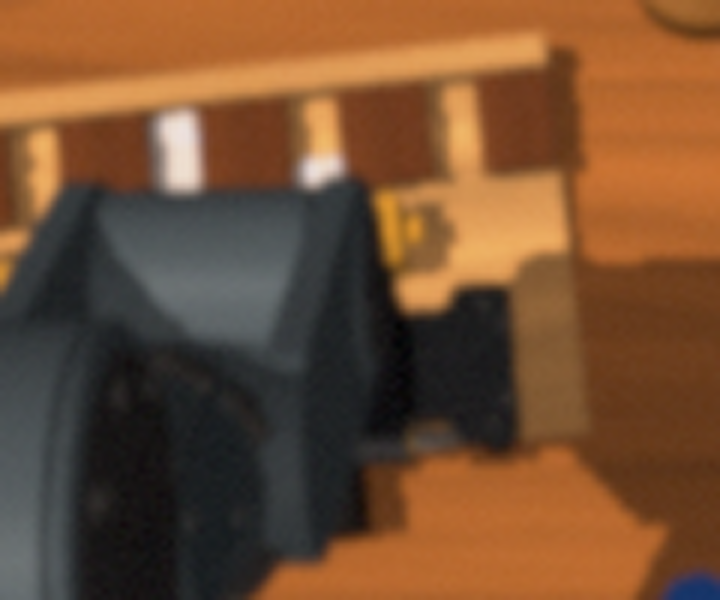

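```bash
python3 -m crank '[[[0,0,0,0.007,0,0.0002,10],[0,0,0,0.007,0,0.0002,10],[0,0,0,0.006,0,0.0002,10],[0,0,0,0.004,0,0.0002,10],[0,0,0,0.003,0,0.0001,10]]]'
python3 -m crank '[[[0,0,0,0.002,0,0.0001,10],[0,0,0,0.001,0,0,10],[0,0,0,0.001,0,0,10],[0,0,0,0,0,0,10],[0,0,0,0,0,0,10]]]'
python3 - <<'E'
from h import *
plan(rk(-44,-35,22.5),97.88)
E
```

```text
time: 39.92
position: [0.5577, 0.1386, 0.0233]
tool_rot: [0.706, 0.036, -0.036, -0.706]
ft_force: [1.0, 0.3, -1.6]
grip_width: 0.0195
time: 40.55
position: [0.5613, 0.1391, 0.0233]
tool_rot: [0.706, 0.036, -0.036, -0.706]
ft_force: [-0.0, 0.7, -1.4]
grip_width: 0.0198
t40.55 pos [0.5613 0.1391 0.0233] jaw 95.87 tool y [-0. -0. -1.] F [-0.   0.7 -1.4] w 0.0198 q [ 0.05  0.77  1.69 -0.    0.68 -1.62]
turn about tool y (deg): -2.01
shift after turn (mm): [ 1.2  0.8 -0.3]
shift before turn (mm): [ 1.2  0.8 -0.3]
```

```bash
python3 -m crank '[[[0,0,0,0.001,0,0,10],[0,0,0,0.001,0,0,10],[0,0,0,0.0,0,0,10],[0,0,0,0,0,0,10],[0,0,0,0,0,0,10]]]'
python3 -m crank '[[[0,0,0,0.001,0,0,10],[0,0,0,0.001,0,0,10],[0,0,0,0,0,0,10],[0,0,0,0,0,0,10],[0,0,0,0,0,0,10]]]'
python3 -m crank '[[[0,0,0,0.001,0,0,10],[0,0,0,0.001,0,0,10],[0,0,0,0,0,0,10],[0,0,0,0,0,0,10],[0,0,0,0,0,0,10]]]'
```

```text
time: 41.18
position: [0.5614, 0.1392, 0.023]
tool_rot: [0.706, 0.035, -0.038, -0.706]
ft_force: [-5.1, -0.9, 1.6]
grip_width: 0.0198
time: 41.8
position: [0.5614, 0.1394, 0.0228]
tool_rot: [0.706, 0.034, -0.039, -0.706]
ft_force: [-7.0, -1.6, 2.7]
grip_width: 0.0196
time: 42.42
position: [0.5615, 0.1395, 0.0228]
tool_rot: [0.706, 0.033, -0.041, -0.706]
ft_force: [-10.8, -1.2, 4.7]
grip_width: 0.0197
```

```bash
python3 -m crank '[[[0,0,0,-0.003,0.001,0,10],[0,0,0,0,0,0,10],[0,0,0,0,0,0,40],[0,0,0,0,0,0,40],[0,0,0,0,0,0,40]]]'
python3 -m crank '[[[0,0,0,0,0,0,40],[0,0,0,0,-0.01,0,40],[0,0,0,0,-0.02,0,40],[0,0,0,0,-0.04,0,40],[0,0,0,0,-0.05,0,40]]]'
python3 -m crank '[[[0,0,0,-0.02,0,-0.06,40],[0,0,0,-0.005,0,-0.06,40],[0,0,0,-0.005,0,-0.06,40],[0,0,0,-0.005,0,-0.06,40],[0,0,0,-0.005,0,-0.06,40]]]'
python3 - <<'E'
from h import *
a=shot("top","t21.png",5,(155,255,125,265)); b=shot("side","s21.png",4,(120,250,170,310))
plan(None)
E
```

```text
time: 43.05
position: [0.5658, 0.1394, 0.0225]
tool_rot: [-0.706, -0.037, 0.035, 0.706]
ft_force: [0.1, 0.1, 0.1]
grip_width: 0.0339
time: 43.68
position: [0.5638, 0.1393, 0.1432]
tool_rot: [0.706, 0.036, -0.037, -0.706]
ft_force: [0.1, 0.6, -0.1]
grip_width: 0.0345
time: 44.3
position: [0.5556, -0.1644, 0.1432]
tool_rot: [0.706, 0.037, -0.036, -0.706]
ft_force: [1.3, -0.9, 0.8]
grip_width: 0.0347
t44.40 pos [ 0.557  -0.1694  0.1434] jaw 95.49 tool y [ 0.005 -0.004 -1.   ] F [0.1 0.4 0.4] w 0.0349 q [-0.49  0.58  1.63 -0.    0.93 -2.15]
```

View pics/t21.png

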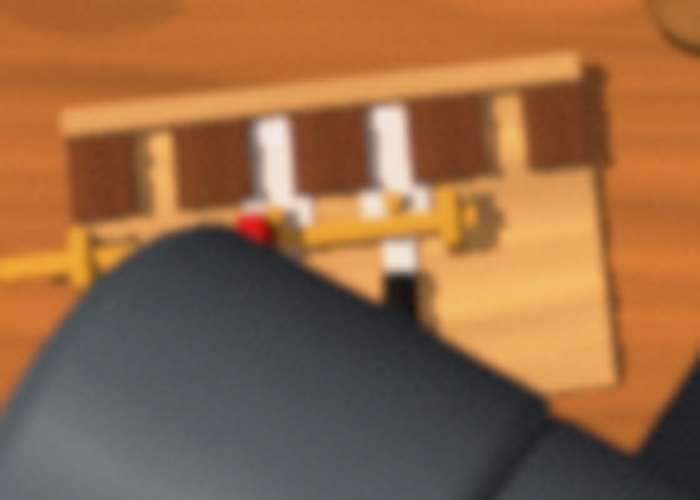

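View pics/s21.png

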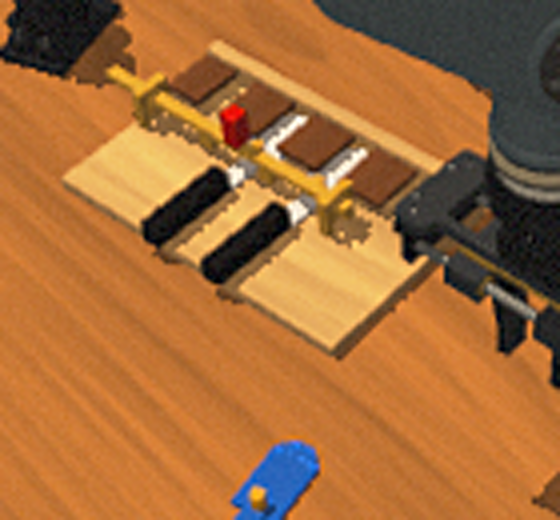

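Both horns are now home and straight. Next, the third horn.

Run:
```python
from h import *
a=robot.camera("top"); b=shot("side","s22.png",4,(220,340,290,430))
for ps in ([a],[b]):
        x,f=fit_horn(ps,[.517,-.387,-.52]); print(x.round(4),np.degrees(x[2]).round(1),round(f,3))
cv2.imwrite("pics/t22.png",cv2.resize(a["img"][170:280,320:460,::-1],None,fx=5,fy=5,interpolation=cv2.INTER_CUBIC))
h=[.517,-.3885,-.515]; plan(hg(h,.021,.0105),np.degrees(h[2])+90)
```

```text
[ 0.5195 -0.3885 -0.5228] -30.0 0.214
[ 0.5168 -0.3905 -0.5088] -29.2 0.222
t44.50 pos [ 0.5553 -0.1637  0.1428] jaw 95.69 tool y [ 0.  0. -1.] F [-0.1  0.4 -0.6] w 0.0349 q [-0.48  0.58  1.63  0.    0.93 -2.15]
turn about tool y (deg): 35.19
shift after turn (mm): [  98.3  132.3 -214.5]
shift before turn (mm): [ -43.3  132.2 -232. ]
```

View pics/t22.png

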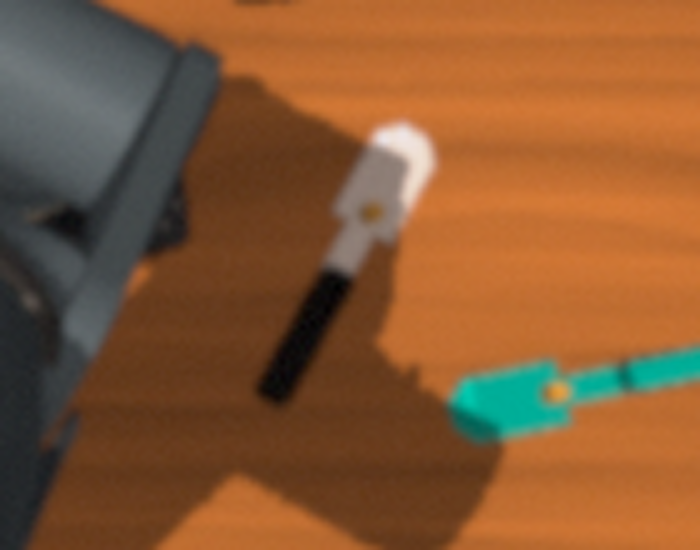

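```bash
python3 -m crank '[[[0,0,0,-0.011,0.01,-0.058,40],[0,0,0,-0.011,0.01,-0.058,40],[0,0,0,-0.011,0.01,-0.058,40],[0,0,0,-0.010,0.01,-0.058,40],[0,9,0,0,0,0,40]]]'
python3 -m crank '[[[0,9,0,0,0,0,40],[0,9,0,0,0,0,40],[0,8.2,0,0,0,0,40],[0,0,0,0,0.04,0,40],[0,0,0,0,0,0,40]]]'
python3 - <<'E'
from h import *
b=shot("side","s23.png",4,(220,340,290,430))
h=[.517,-.3885,-.515]; plan(hg(h,.021,.0105),np.degrees(h[2])+90)
E
```

```text
time: 45.12
position: [0.5364, -0.4006, 0.1018]
tool_rot: [0.707, -0.022, 0.022, -0.706]
ft_force: [-0.3, 1.3, 0.2]
grip_width: 0.0352
time: 45.75
position: [0.535, -0.3934, 0.0597]
tool_rot: [-0.683, 0.181, -0.176, 0.686]
ft_force: [-0.4, 0.4, 0.9]
grip_width: 0.035
t45.80 pos [ 0.5361 -0.3949  0.0614] jaw 60.78 tool y [-0.003  0.003 -1.   ] F [0.1 0.3 0.4] w 0.0351 q [-0.8   0.79  1.44  0.    0.92 -1.86]
turn about tool y (deg): 0.29
shift after turn (mm): [ 1.2 50.9 -3.8]
shift before turn (mm): [ 1.4 50.8 -3.9]
```

View pics/s23.png

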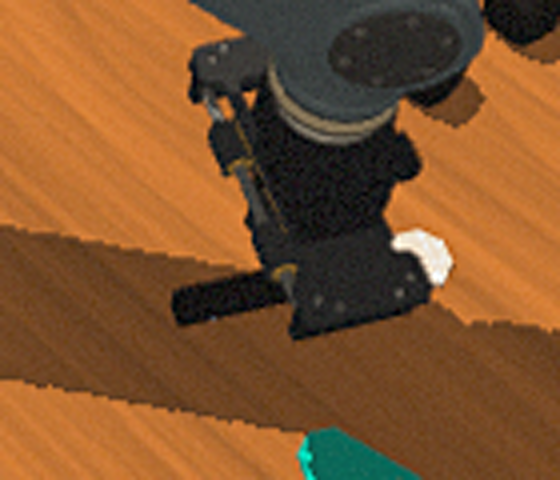

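```bash
python3 -m crank '[[[0,0.3,0,0.0013,0.02,-0.0038,40],[0,0,0,0,0.02,0,40],[0,0,0,0,0.011,0,40],[0,0,0,0,0,0,40],[0,0,0,0,0,0,40]]]' 30
python3 -m crank '[[[0,0,0,0,0,0,10],[0,0,0,0,0,0,10],[0,0,0,0,0,0,10],[0,0,0,0,0,0,10],[0,0,0,0,0,0,10]]]' 30
python3 -m crank '[[[0,0,0,0,-0.005,0,10],[0,0,0,0,-0.025,0,10],[0,0,0,0,-0.03,0,10],[0,0,0,0,-0.025,0,10],[0,0,0,0,0,0,10]]]' 35
python3 - <<'E'
from h import *
b=shot("side","s24.png",4,(200,320,280,420))
plan(rk(-151,-105,80),97.88)
E
```

```text
time: 46.42
position: [0.5358, -0.4017, 0.0115]
tool_rot: [0.684, -0.181, 0.181, -0.684]
ft_force: [-0.4, 0.1, 0.9]
grip_width: 0.0349
time: 47.05
position: [0.536, -0.4014, 0.0118]
tool_rot: [-0.684, 0.181, -0.181, 0.684]
ft_force: [1.3, 2.6, 4.0]
grip_width: 0.0196
time: 47.68
position: [0.5366, -0.403, 0.0983]
tool_rot: [0.685, -0.179, 0.182, -0.683]
ft_force: [-0.2, 0.8, -0.9]
grip_width: 0.0196
t47.73 pos [ 0.5358 -0.402   0.0967] jaw 60.36 tool y [ 0.001 -0.001 -1.   ] F [-1.2  0.5 -0.4] w 0.0196 q [-0.81  0.74  1.42 -0.    0.98 -1.86]
turn about tool y (deg): -37.52
shift after turn (mm): [ -6.3  16.7 462.1]
shift before turn (mm): [-286.5   16.   362.7]
```

View pics/s24.png

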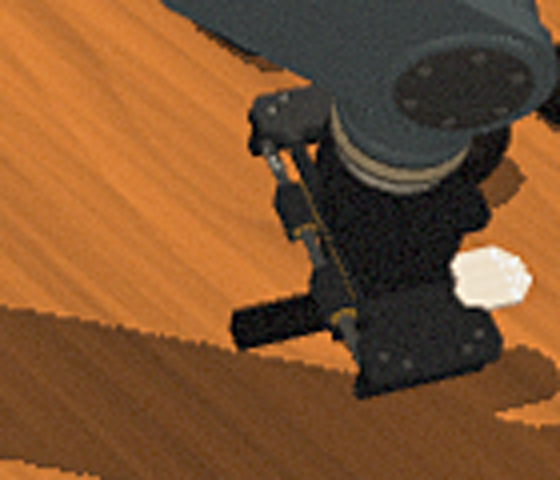

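```bash
python3 -m crank '[[[0,0,0,-0.032,0,0.0403,10],[0,0,0,-0.032,0,0.0403,10],[0,0,0,-0.032,0,0.0403,10],[0,0,0,-0.032,0,0.0403,10],[0,0,0,-0.032,0,0.0403,10]]]'
python3 -m crank '[[[0,0,0,-0.032,0,0.0403,10],[0,0,0,-0.032,0,0.0403,10],[0,0,0,-0.032,0,0.0403,10],[0,0,0,-0.030,0,0.0403,10],[0,-9.5,0,0,0,0,10]]]'
python3 -m crank '[[[0,-9.5,0,0,0,0,10],[0,-9.5,0,0,0,0,10],[0,-9,0,0,0,0,10],[0,0,0,0,0,0,10],[0,0,0,0,0,0,10]]]'
python3 - <<'E'
from h import *
plan(rk(-151,-105,24.5),97.88)
E
```

```text
time: 48.35
position: [0.4949, -0.1454, 0.0949]
tool_rot: [-0.683, 0.182, -0.18, 0.684]
ft_force: [0.5, -0.3, -0.8]
grip_width: 0.0197
time: 48.98
position: [0.4636, 0.0585, 0.095]
tool_rot: [0.697, -0.122, 0.118, -0.697]
ft_force: [0.6, -0.7, -1.0]
grip_width: 0.0198
time: 49.6
position: [0.466, 0.0551, 0.0957]
tool_rot: [-0.705, -0.047, 0.048, 0.706]
ft_force: [0.5, 0.2, -0.3]
grip_width: 0.02
t49.60 pos [0.466  0.0551 0.0957] jaw 97.73 tool y [-0.001  0.    -1.   ] F [ 0.5  0.2 -0.3] w 0.0200 q [-0.12  0.56  1.94 -0.    0.65 -1.83]
turn about tool y (deg): -0.15
shift after turn (mm): [ 0.1 71.2 -0.2]
shift before turn (mm): [ 0.2 71.2 -0.3]
```

```bash
python3 -m crank '[[[0,0,0,0,0.025,0,10],[0,0,0,0,0.025,0,10],[0,0,0,0,0.016,0,10],[0,0,0,0,0.005,0,10],[0,0,0,0,0,0,10]]]'
python3 - <<'E'
from h import *
a=shot("top","t25.png",6,(160,260,150,270)); 
for P in ((-18,-105,16),(-40,-105,16),(33,-105,16)):
    q=proj(a,rk(*P)); print(P,((q-[160,150])*6+2.5).round(0)[::-1])
plan(rk(-151,-105,24.5),97.88)
E
```

```text
time: 50.22
position: [0.4664, 0.0551, 0.0252]
tool_rot: [-0.705, -0.048, 0.048, 0.705]
ft_force: [-1.0, 0.7, -1.0]
grip_width: 0.0197
(-18, -105, 16) [473. 281.]
(-40, -105, 16) [477. 324.]
(33, -105, 16) [463. 183.]
t50.27 pos [0.4667 0.0551 0.0256] jaw 97.84 tool y [ 0. -0. -1.] F [-0.5  0.6 -2.2] w 0.0196 q [-0.12  0.7   1.97 -0.    0.47 -1.83]
turn about tool y (deg): -0.04
shift after turn (mm): [-0.6  1.1 -0.1]
shift before turn (mm): [-0.6  1.1 -0.1]
```

View pics/t25.png

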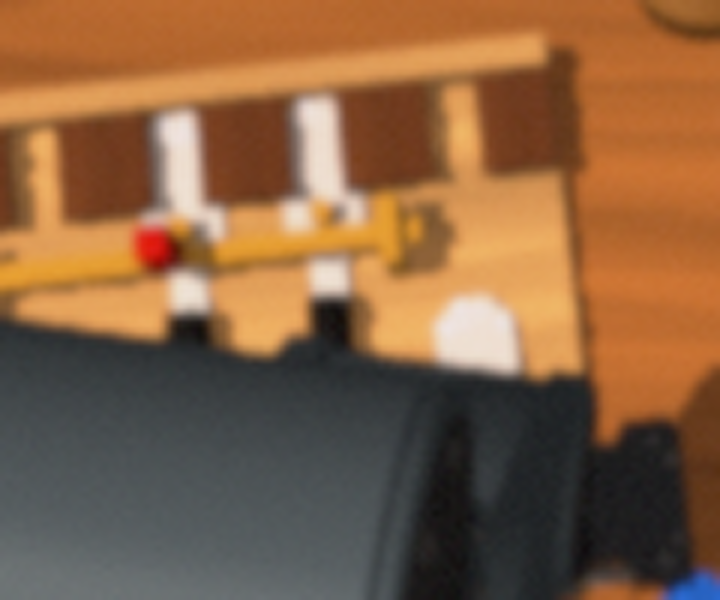

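```bash
python3 -m crank '[[[0,0,0,0.015,0.0008,0,10],[0,0,0,0.015,0,0,10],[0,0,0,0.01,0,0,10],[0,0,0,0.007,0,0,10],[0,0,0,0.007,0,0,10]]]'
python3 -m crank '[[[0,0,0,0.007,0,0,10],[0,0,0,0.007,0,0,10],[0,0,0,0.007,0,0,10],[0,0,0,0.005,0,0,10],[0,0,0,0,0,0,10]]]'
python3 - <<'E'
from h import *
a=shot("top","t26.png",6,(160,260,150,270)); b=shot("side","s26.png",5,(130,230,190,310))
plan(rk(-43,-105,24),97.88)
E
```

```text
time: 50.9
position: [0.5199, 0.0626, 0.0247]
tool_rot: [-0.705, -0.048, 0.049, 0.705]
ft_force: [-0.0, 0.4, -1.6]
grip_width: 0.0195
time: 51.52
position: [0.5462, 0.0661, 0.0245]
tool_rot: [0.705, 0.049, -0.048, -0.705]
ft_force: [-0.1, 0.9, -1.3]
grip_width: 0.0195
t51.62 pos [0.5454 0.0661 0.0244] jaw 97.87 tool y [-0.001  0.    -1.   ] F [-0.1  0.5 -1.5] w 0.0197 q [-0.08  0.75  1.76 -0.    0.63 -1.79]
turn about tool y (deg): -0.01
shift after turn (mm): [28.   0.4 -0.3]
shift before turn (mm): [28.   0.4 -0.3]
```

View pics/t26.png

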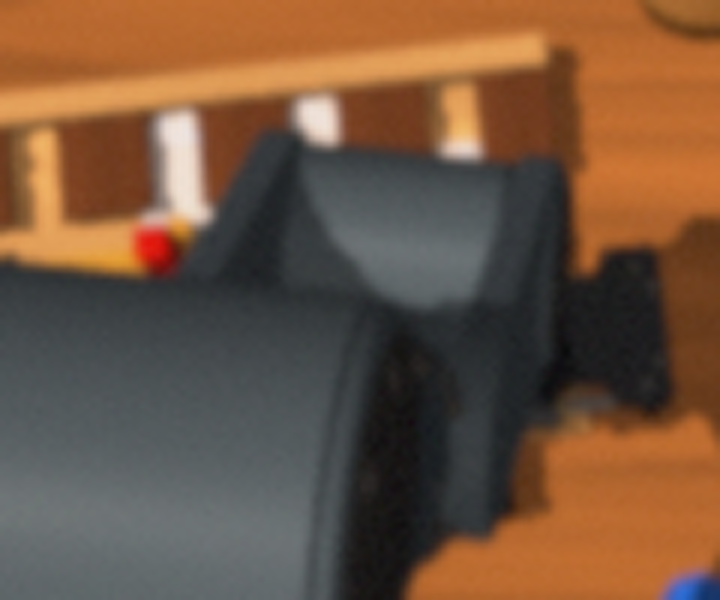

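```bash
python3 -m crank '[[[0,0,0,0.007,0,0,10],[0,0,0,0.007,0,0,10],[0,0,0,0.006,0,0,10],[0,0,0,0.003,0,0,10],[0,0,0,0.002,0,0,10]]]'
python3 -m crank '[[[0,0,0,0.002,0,0,10],[0,0,0,0.001,0,0,10],[0,0,0,0.001,0,0,10],[0,0,0,0,0,0,10],[0,0,0,0,0,0,10]]]'
python3 - <<'E'
from h import *
plan(rk(-43,-105,24),97.88)
E
```

```text
time: 52.25
position: [0.5705, 0.0696, 0.0245]
tool_rot: [-0.705, -0.048, 0.049, 0.705]
ft_force: [1.1, -0.4, -0.8]
grip_width: 0.0201
time: 52.88
position: [0.5743, 0.07, 0.0245]
tool_rot: [-0.705, -0.048, 0.049, 0.705]
ft_force: [0.1, 0.4, -0.7]
grip_width: 0.0201
t52.88 pos [0.5743 0.07   0.0245] jaw 97.87 tool y [-0. -0. -1.] F [ 0.1  0.4 -0.7] w 0.0201 q [-0.07  0.77  1.69 -0.    0.69 -1.78]
turn about tool y (deg): -0.01
shift after turn (mm): [-1.3  0.5 -0.2]
shift before turn (mm): [-1.3  0.5 -0.2]
```

```bash
python3 -m crank '[[[0,0,0,0.001,0,0,10],[0,0,0,0.001,0,0,10],[0,0,0,0.001,0,0,10],[0,0,0,0,0,0,10],[0,0,0,0,0,0,10]]]'
python3 -m crank '[[[0,0,0,0.001,0,0,10],[0,0,0,0.001,0,0,10],[0,0,0,0,0,0,10],[0,0,0,0,0,0,10],[0,0,0,0,0,0,10]]]'
```

```text
time: 53.5
position: [0.5774, 0.0705, 0.0245]
tool_rot: [0.705, 0.049, -0.049, -0.705]
ft_force: [-0.4, -0.6, -1.7]
grip_width: 0.0199
time: 54.12
position: [0.5774, 0.0707, 0.0243]
tool_rot: [-0.705, -0.047, 0.05, 0.706]
ft_force: [-5.3, -1.5, 1.1]
grip_width: 0.0196
```

```bash
python3 -m crank '[[[0,0,0,0.001,0,0,10],[0,0,0,0.001,0,0,10],[0,0,0,0,0,0,10],[0,0,0,0,0,0,10],[0,0,0,0,0,0,10]]]'
python3 -m crank '[[[0,0,0,-0.002,0.001,0,10],[0,0,0,0,0,0,10],[0,0,0,0,0,0,35],[0,0,0,0,0,0,35],[0,0,0,0,0,0,35]]]'
python3 -m crank '[[[0,0,0,0,0,0,35],[0,0,0,0,-0.01,0,35],[0,0,0,0,-0.02,0,35],[0,0,0,0,-0.04,0,35],[0,0,0,0,-0.05,0,35]]]'
python3 -m crank '[[[0,0,0,-0.04,-0.03,-0.04,40],[0,0,0,-0.02,0,-0.06,60],[0,0,0,0,0,-0.06,60],[0,0,0,0,0,-0.06,60],[0,0,0,0,0,0,60]]]'
python3 - <<'E'
from h import *
a=shot("top","t27.png",5,(155,255,125,265)); b=shot("side","s27.png",4,(120,250,170,310))
plan(None)
E
```

```text
time: 54.75
position: [0.5775, 0.071, 0.0241]
tool_rot: [-0.705, -0.046, 0.051, 0.706]
ft_force: [-7.3, -1.7, 2.2]
grip_width: 0.0196
time: 55.38
position: [0.5804, 0.0707, 0.0237]
tool_rot: [0.706, 0.049, -0.048, -0.705]
ft_force: [-0.5, 0.2, 0.4]
grip_width: 0.0297
time: 56.0
position: [0.5787, 0.0708, 0.1444]
tool_rot: [-0.705, -0.048, 0.049, 0.706]
ft_force: [2.2, 0.5, -0.1]
grip_width: 0.0301
time: 56.62
position: [0.5524, -0.1586, 0.1739]
tool_rot: [0.707, 0.048, -0.045, -0.705]
ft_force: [-0.3, 0.3, 0.8]
grip_width: 0.0516
t56.73 pos [ 0.5506 -0.154   0.1731] jaw 97.75 tool y [-0.     0.001 -1.   ] F [ 0.   0.1 -0.2] w 0.0519 q [-0.47  0.53  1.63  0.    0.99 -2.17]
```

View pics/t27.png

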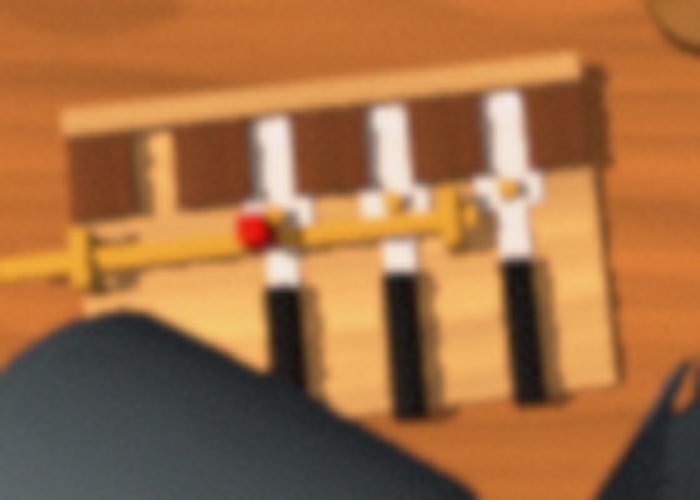

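View pics/s27.png

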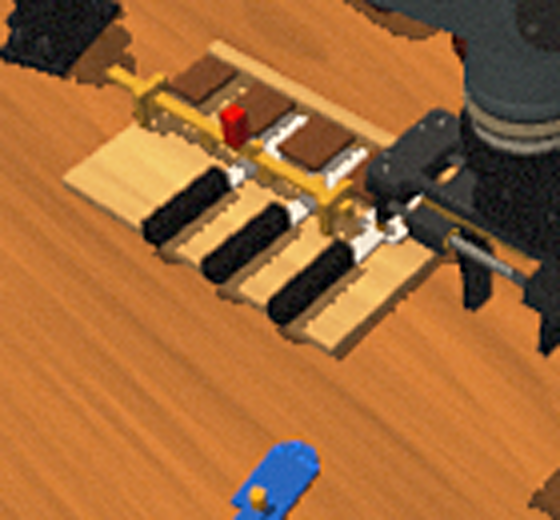

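All three horns are seated with their tips at the back, and slot 4 is left empty as spare. Now I'll lock the keeper.

Run:
```python
from h import *
plan(rk(5,40,58),97.88)
```

```text
t56.73 pos [ 0.5506 -0.154   0.1731] jaw 97.75 tool y [-0.     0.001 -1.   ] F [ 0.   0.1 -0.2] w 0.0519 q [-0.47  0.53  1.63  0.    0.99 -2.17]
turn about tool y (deg): -0.13
shift after turn (mm): [101.  115.1 363.5]
shift before turn (mm): [100.2 115.3 363.6]
```

```bash
python3 -m crank '[[[0,0,0,0.015,0,0.052,60],[0,0,0,0.015,0,0.052,60],[0,0,0,0.015,0,0.052,60],[0,0,0,0.015,0,0.052,60],[0,0,0,0.015,0,0.052,60]]]'
python3 -m crank '[[[0,0,0,0.0125,0,0.052,60],[0,0,0,0.0125,0,0.0515,60],[0,0,0,0,0.03,0,60],[0,0,0,0,0.03,0,60],[0,0,0,0,0.03,0,60]]]'
python3 -m crank '[[[0,0,0,0,0,0,60],[0,0,0,0,0,0,60],[0,0,0,0,0,0,60],[0,0,0,0,0,0,60],[0,0,0,0,0,0,60]]]'
python3 - <<'E'
from h import *
shot("side","s28.png",4,(90,220,170,310)); plan(rk(5,40,58),97.88)
E
```

```text
time: 57.35
position: [0.5884, 0.1179, 0.1731]
tool_rot: [-0.705, -0.049, 0.05, 0.705]
ft_force: [0.1, 0.3, 0.1]
grip_width: 0.0525
time: 57.98
position: [0.5985, 0.2225, 0.0823]
tool_rot: [-0.705, -0.049, 0.05, 0.705]
ft_force: [-0.7, -0.2, -0.7]
grip_width: 0.0522
time: 58.6
position: [0.6007, 0.2201, 0.0835]
tool_rot: [-0.705, -0.049, 0.048, 0.705]
ft_force: [-0.2, 0.4, -0.2]
grip_width: 0.0524
t58.65 pos [0.6006 0.2201 0.0833] jaw 97.85 tool y [ 0.001  0.    -1.   ] F [-0.4  0.8 -0.1] w 0.0523 q [ 0.18  0.73  1.51  0.    0.9  -1.53]
turn about tool y (deg): -0.03
shift after turn (mm): [ 0.1 25.3 -0.2]
shift before turn (mm): [ 0.1 25.3 -0.2]
```

View pics/s28.png

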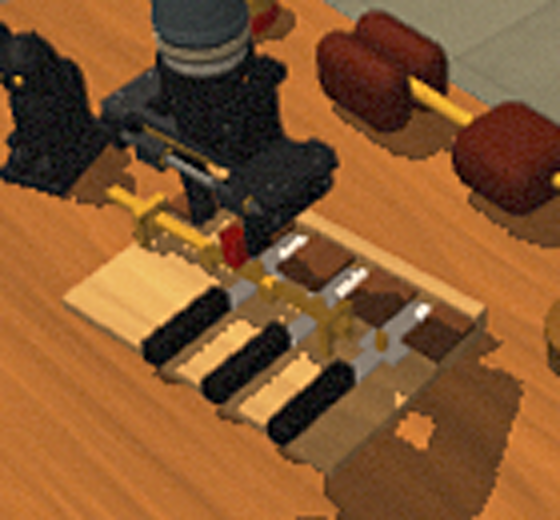

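```bash
python3 -m crank '[[[0,0,0,0,0.013,0,60],[0,0,0,0,0.012,0,60],[0,0,0,0,0,0,60],[0,0,0,0,0,0,0],[0,0,0,0,0,0,0]]]' 20
python3 -m crank '[[[0,0,0,0,0,0,0],[0,0,0,0,0,0,0],[0,0,0,0,0,0,0],[0,0,0,0,0,0,0],[0,0,0,0,0,0,0]]]' 25
python3 -m crank '[[[0,0,0,0,0,-0.008,0],[0,0,0,0,0,-0.008,0],[0,0,0,0,0,-0.008,0],[0,0,0,0,0,-0.007,0],[0,0,0,0,0,-0.005,0]]]'
python3 - <<'E'
from h import *
plan(rk(5,0,58),97.88)
E
```

```text
time: 59.28
position: [0.6006, 0.2202, 0.058]
tool_rot: [-0.705, -0.049, 0.048, 0.705]
ft_force: [-0.5, 0.5, -0.4]
grip_width: 0.0393
time: 59.9
position: [0.6005, 0.2198, 0.0581]
tool_rot: [0.706, 0.049, -0.048, -0.705]
ft_force: [-0.1, -2.2, 3.1]
grip_width: 0.0177
time: 60.52
position: [0.6056, 0.184, 0.0581]
tool_rot: [-0.705, -0.049, 0.048, 0.706]
ft_force: [-0.5, 2.1, 4.7]
grip_width: 0.0177
t60.52 pos [0.6056 0.184  0.0581] jaw 97.84 tool y [ 0.001  0.    -1.   ] F [-0.5  2.1  4.7] w 0.0177 q [ 0.12  0.76  1.53  0.    0.85 -1.59]
turn about tool y (deg): -0.04
shift after turn (mm): [ 0.2  0.1 -3.8]
shift before turn (mm): [ 0.2  0.1 -3.8]
```

```bash
python3 -m crank '[[[0,0,0,0,0,-0.003,0],[0,0,0,0,0,-0.002,0],[0,0,0,0,0,-0.001,0],[0,0,0,0,0,0,0],[0,0,0,0,0,0,0]]]'
python3 -m crank '[[[0,0,0,0,0,-0.001,0],[0,0,0,0,0,-0.001,0],[0,0,0,0,0,0,0],[0,0,0,0,0,0,0],[0,0,0,0,0,0,0]]]'
python3 - <<'E'
from h import *
plan(rk(5,0,58),97.88)
E
```

```text
time: 61.15
position: [0.6061, 0.1801, 0.058]
tool_rot: [-0.705, -0.049, 0.048, 0.706]
ft_force: [-0.4, 5.7, 4.1]
grip_width: 0.0177
time: 61.78
position: [0.6061, 0.18, 0.0581]
tool_rot: [-0.704, -0.049, 0.048, 0.707]
ft_force: [-1.4, 10.9, 5.1]
grip_width: 0.0175
t61.77 pos [0.6061 0.18   0.0581] jaw 97.83 tool y [ 0.001  0.005 -1.   ] F [-1.4 10.9  5.1] w 0.0175 q [ 0.11  0.76  1.54  0.01  0.84 -1.6 ]
turn about tool y (deg): -0.05
shift after turn (mm): [0.2 0.1 0.3]
shift before turn (mm): [0.2 0.1 0.3]
```

At the locked stop: the measured y is back at its start value, and the force rises to 11 N. I'll release and retreat.

```bash
python3 -m crank '[[[0,0,0,0,0,0.001,0],[0,0,0,0,0,0,60],[0,0,0,0,0,0,60],[0,0,0,0,0,0,60],[0,0,0,0,0,0,60]]]'
python3 -m crank '[[[0,0,0,0,-0.02,0,60],[0,0,0,0,-0.04,0,60],[0,0,0,0,-0.05,0,60],[0,0,0,-0.03,-0.05,-0.04,60],[0,0,0,-0.03,0,-0.06,60]]]'
python3 -m crank '[[[0,0,0,-0.02,0,-0.06,60],[0,0,0,0,0,-0.06,60],[0,0,0,0,0,-0.06,60],[0,0,0,0,0,-0.06,60],[0,0,0,0,0,-0.06,60]]]'
python3 - <<'E'
from h import *
a=shot("top","t30.png",5,(155,255,125,265)); b=shot("side","s30.png",5,(120,230,170,300))
cv2.imwrite("pics/t30f.png",a["img"][:,:,::-1])
plan(None)
f=lambda x,y:np.array([(y+.5)/5-.5+155,(x+.5)/5-.5+125])
print("grip pred",(proj(a,rk(5,0,77))-[155,125])*5+2)
E
```

```text
time: 62.4
position: [0.606, 0.177, 0.0574]
tool_rot: [0.706, 0.048, -0.049, -0.705]
ft_force: [0.3, -0.8, 0.5]
grip_width: 0.0482
time: 63.02
position: [0.5676, 0.0798, 0.2178]
tool_rot: [0.706, 0.054, -0.046, -0.705]
ft_force: [0.2, -1.2, -0.1]
grip_width: 0.0522
time: 63.65
position: [0.5863, -0.2216, 0.2138]
tool_rot: [0.706, 0.049, -0.048, -0.705]
ft_force: [1.7, -0.4, -0.4]
grip_width: 0.052
t63.75 pos [ 0.5875 -0.2269  0.2138] jaw 97.51 tool y [ 0.005 -0.006 -1.   ] F [-0.3  0.6 -0.2] w 0.0523 q [-0.54  0.55  1.44 -0.    1.14 -2.25]
grip pred [219.35116932 321.4497062 ]
```

View pics/t30.png

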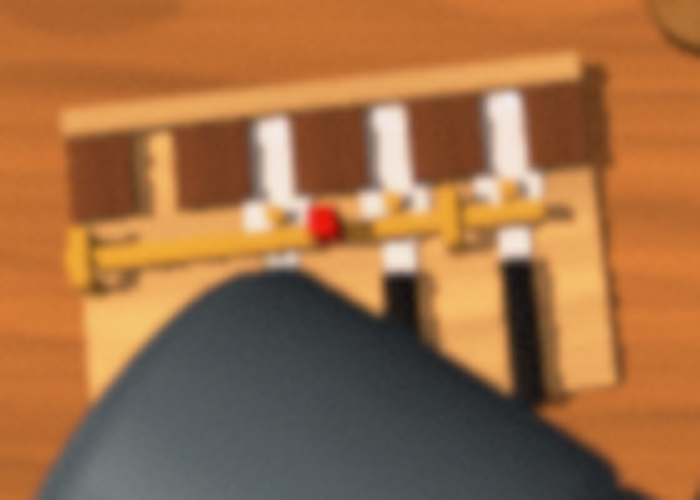

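View pics/s30.png

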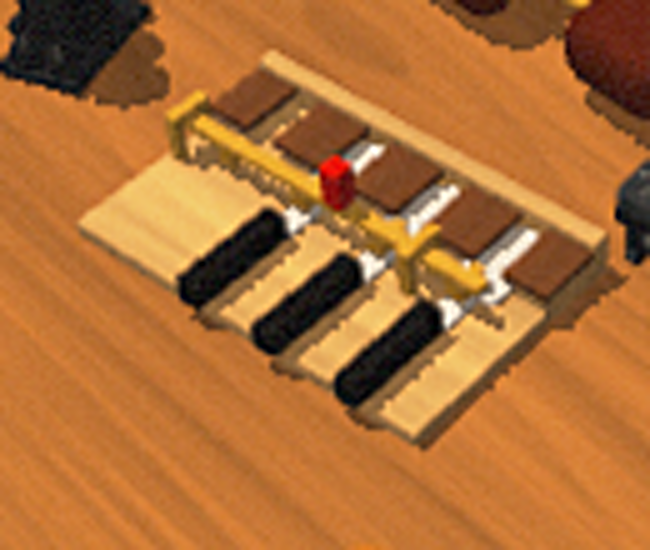

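View pics/t30f.png

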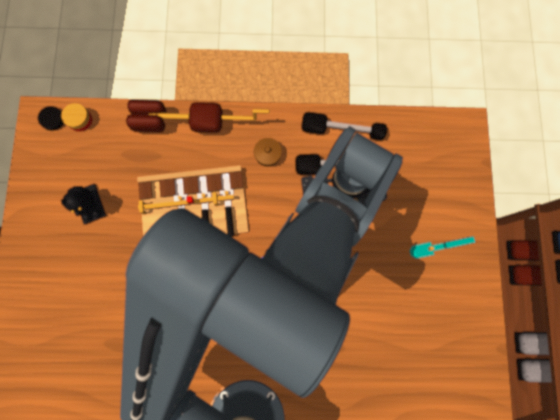

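Run:
```python
from h import *
def red(im):
    im=im.astype(int); m=(im[:,:,0]>130)&(im[:,:,1]<60)&(im[:,:,2]<60); m[:185]=0;m[215:]=0;m[:,:165]=0;m[:,205:]=0
    r,c=np.nonzero(m); return r.mean().round(2),c.mean().round(2),m.sum()
a=robot.camera("top")
print(red(cv2.imread("pics/t0.png")[:,:,::-1]),red(a["img"]))
def red2(im):
    im=im.astype(int); m=(im[:,:,0]>100)&(im[:,:,1]<50)&(im[:,:,2]<50); m[:140]=0;m[175:]=0;m[:,:220]=0;m[:,255:]=0
    r,c=np.nonzero(m); return r.mean().round(2),c.mean().round(2),m.sum()
b=robot.camera("side"); print(red2(cv2.imread("pics/s0.png")[:,:,::-1]),red2(b["img"]))
print("1mm in y:",proj(a,rk(5,0,62))-proj(a,rk(5,1,62)),proj(b,rk(5,0,62))-proj(b,rk(5,1,62)))
print("studs", [ (proj(a,rk(23,y,30))-[155,125])*5+2 for y in (-105,-35,35)])
```

```text
(np.float64(199.34), np.float64(188.72), np.int64(29)) (np.float64(199.79), np.float64(189.76), np.int64(29))
(np.float64(155.5), np.float64(235.98), np.int64(44)) (np.float64(155.72), np.float64(236.32), np.int64(47))
1mm in y: [-0.03897786  0.34572687] [0.12745841 0.22122711]
studs [array([188.045673  , 509.83639207]), array([201.18552703, 392.92227451]), array([214.39151353, 275.41973189])]
```

Run:
```python
from h import *
print(robot.hand_in()); plan(None)
```

```text
the job is handed in; nothing more can be done
None
the job is handed in; nothing more can be done
```

The three loose black-handled shoehorns are in the rack (slots 1, 2 and 3; slot 4 is empty) and the keeper is locked. The job was handed in at about 64 s of the 210 s allowed.

- **Order:** I slid the keeper open to its stop first (about 40 mm of travel, ending at 11 N). Then I pushed each horn in until its tip met the back wall at 7–11 N, and slid the keeper back to its locked stop (11 N).
- **Slot 2 had to be redone:** After I first let go, that horn turned out to be about 8° askew and 11 mm short of the back. I don't know whether it was the announced knock or my release. I pulled it out, straightened it and seated it again.
- **Last checks:** In the final top picture, all three studs are within about 1 mm of where fully home horns put them. The gripper was clear of everything.
- **A small disagreement:** The red grip shows 1.5–3 mm further toward the lock side than in the first picture. The arm's measured position and the stop force both matched the locked stop, so I take it that the keeper was not quite at its stop at the start.
- **Left alone:** I did not touch the blue and turquoise look-alikes, the button box, the shoe trees or the cat doorstop. In the last top picture the arm hid the blue one and part of the nearer shoe tree, so I could not check those two there.

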